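# Return kiln posts through the spring flap of the hopper

## Task

One kiln post has been dropped under the low slatted rack: take the flat scraper, sweep the post out with its blade, and lay the scraper flat on the table again. Put the post into the blue scoop with the other two and let go, then carry the scoop to the grey hopper, push the sprung yellow flap open with the scoop's open front end and, holding it open that way, tip all three posts in. Let the flap close and stand the empty scoop upright on its cork mat again, without disturbing the pots, jar and bottle around.

Things in the scene. Friction and masses are not known exactly. Their poses are not given: they have to be found in the camera images.
- hopper: Grey sheet-metal hopper fixed to the table, 260 long (x) x 210 wide (y) x 206 high, walls and floor 5 thick, clear top. Origin: centre of its underside; +x points from the front (the loading side) to the back; z up. The front wall, at x -125, is 125 high; above its top edge (the sill) a leaning opening, closed by the yellow flap, is 156 wide between fixed side strips
- hopper_sill (a point): Middle of the sill, the lower edge of the hopper's opening: hopper frame x -125, y 0, z 125; axes as the hopper's. From it the plane of the opening rises 100 mm, leaning back 40 degrees from vertical, to x -61, z 202, where the flap is hinged
- flap (a joint): Yellow flap 150 wide x 95 high x 4 thick, hinged along the top edge of the hopper's opening, swinging inward and up; rad, 0 closed, at most 1.5. A light spring shuts it when it is let go (net about 0.05 Nm to start, 0.15 Nm at 1 rad, so 0.5 to 2 N at its free edge)
- flap_edge (a point): Middle of the free (lower) edge of the yellow flap, 97 mm from its hinge
- mat: Brown cork mat fixed to the table, 190 (x) x 130 (y) x 4 thick, on which the scoop stands. Origin: centre of its underside
- scoop: Loose blue scoop: tray 170 long (x) x 112 wide (y), floor and walls 4 thick, sides 50 high, closed at the back (-x), open without a lip at the front (+x). Origin: centre of the underside; z up. 130 to 190 g. A black handle plate 14 thick x 70 wide (y) rises from the back wall, leaning 20 degrees back, to x -109, z 113. Posts slide out when its front is tipped down 26 to 36 degrees or more
- scoop_grip (a point): Point on the scoop's handle to pinch, across the plate's 14 mm thickness: scoop frame x -101, y 0, z 92; the plate ends 22 mm above it. The fingers best point down along the plate, i.e. 20 degrees forward of straight down. Axes as the scoop's
- scoop_lip (a point): Middle of the front end of the scoop's floor, underside: scoop frame x 85, y 0, z 0
- post_a: Cream kiln post, a block 80 long (x) x 28 x 28, 28 to 56 g; origin at its centre. Starts lying in the scoop, along it, on the left
- post_b: Like post_a, on the right in the scoop, with a gap of about 38 mm between the two
- post_c: The dropped post: terracotta-red, 80 long (x) x 28 x 28, 28 to 56 g; origin at its centre. Starts lying on the table under the rack, roughly along the rack's x
- rack: Low wooden rack fixed to the table, 160 deep (x): five slats along y, underside 52, top 62 above the table, carried only by a side panel at its -y end (inner face y -115, outer y -131). Its left end is at y 115, its front (robot side) at x -80; front, left and back are open beneath, without legs. Origin on the table; z up
- scraper: Loose scraper: a flat steel-coloured blade 220 long (x from -35 to 185) x 34 wide (y) x 5 thick, with a dark wooden block handle 70 long (x) x 20 wide (y), standing on the blade's rear from z 5 to 45. Origin: underside of the blade below the middle of the handle; x points to the blade's tip, z up. About 80 g
- scraper_grip (a point): Middle of the scraper's handle, 30 mm above the blade's underside: pinch it across its 20 mm width (y). Axes as the scraper's
- scraper_tip (a point): Middle of the tip of the scraper's blade, at x 185
- mug: White mug, radius 38, 95 high, origin under its centre; leave alone
- jar: Glass jar with orange cap, radius 34, 90 high, origin under its centre; leave alone
- tumbler: Terracotta tumbler, radius 36, 110 high, origin under its centre; leave alone
- bowl: White bowl, radius 45, 50 high, standing on the rack towards its right back; origin under its centre; leave alone
- chuck: Terracotta trimming chuck, a low cone 35 high, radius 34, origin under its centre; leave alone
- spray: White bottle with red cap, radius 33, 150 high, origin under its centre; leave alone
There are look-alikes about, which are no part of the job. What is shaped like the scoop but purple is not meant. There is more than one size of the post_c; the one meant has the size given above.

How it is judged:
By the outcome, as a careful person would: the job done as asked, in the order asked, and still so for the second after the job is handed in, with the robot touching nothing.
It also fails if it takes over 72 s, if anything falls off the work surface, if the arm or the gripper's body presses on something with over 40 N, if the wrist force passes 120 N, or if a joint passes its speed limit or range.

## Robot

A 6-joint arm with a two-finger parallel gripper is mounted at the origin on the work surface. World frame = base frame: x ahead of the robot, y to its left, z up, the work surface at z = 0. Lengths are in m, angles in degrees, forces in N, time in s.
With the tool pointing down it reaches from about 0.425 to 1.125 m from the base axis. Payload 14.9 kg.
Tool frame: the origin (TCP) lies at the centre of the arm's flange, where the gripper is bolted on; the fingertips stand 191 mm ahead of it and the grasp point (between the pads) lies bot.hold_point_z ahead of it (bot.hold_point_z is the distance from the TCP to the grasp point, in m); z points along the fingers, y is the direction in which the jaws open and shut (so a half turn about z gives the same grasp; the last joint's range is limited). The gripper opens to 91 mm and grips with 3 to 60 N. Pads are 32 mm wide; open, the fingers measure 118 mm over their backs; the gripper's body (76 mm by 178 mm) begins 60 mm behind the grasp point.
Start: joints at [69.826, 21.709, 99.362, -0, 58.929, -1.908], TCP at [0.219, 0.665, 0.405] pointing down, gripper open.
Joint ranges: [-158.91, 158.91], [-42.39, 125.64], [0.06, 152.35], [-60.88, 240.88], [17.5, 164.5], [-176.32, 176.32]. Speed limits (degrees/s): [108.29, 108.29, 136.94, 180, 180, 180].

## Interface

Orientations are given as [roll, pitch, yaw] about the fixed x, y, z axes, in that order (R = Rz(yaw) Ry(pitch) Rx(roll)).
In Python, from plant import state, optics, bot, spotter gives the robot as it stands.
- The arm moves only by the tool jog_arm, never from a script. Its argument "commands" is a list of rows, each a list of 7 numbers: the shift along the tool's x, y, z in cm, then the turn, a rotation vector about the tool's x, y, z in degrees, then the opening, from 0 (shut) to 1 (fully open). In form: [[dx, dy, dz, wx, wy, wz, gripper], ...]. A call has 1 to 20 rows; each row is the pose to reach, as a shift and turn from the pose commanded when the call began, along the tool's axes at that moment; what a row does not reach only later rows make up. A row lasts 1/10 s, in which the tool goes at most 50 mm and 8.59 degrees, less where a joint would pass 70% of its speed; a pose out of reach is approached as far as the arm can. A call with a gripper value outside its range is refused whole. The fingers move at their own pace and stop on an object; "force" is the grip in N (left out, the last holds). Time passes only in rows, so rows that repeat a pose let the fingers close. It gives the time, the measured TCP pose, the force and the opening at its end, in the units of the state.
- state(): the state, without advancing time (a new reading comes with each control period).
- optics.get_image(name): name is "scene" or "top" or "wrist"; returns a dict with "img" (480x640x3 uint8, red, green, blue), "mtx" (3x3 intrinsics, pixels), "R" (3x3) and "t" (3): a world point X has camera coordinates R X + t. Camera axes: x right, y down, z forward; pixel columns grow to the right and rows downward; lengths in m; the calibration is good to about 2 mm. A picture is of the moment at which its call begins. There is no depth.
- bot.hand_in(): hands the job in, once; it reports no verdict.
Trained networks look in the newest picture that a camera, given by its name, has taken for a name from the list of things; names that differ only in an ending like _2 or _b are one class to them, and where a whole thing is asked for, a point or a joint stands for the part that bears it (a point fixed in the world has none). Each returns a list of dicts, best first, with "conf" (0 to 1); they miss things now and then, are a little off and sometimes report something else, mostly with a low value. They report only what shows in the picture. A call takes as long as a camera call. They do not tell look-alikes from the thing itself.
- spotter.find_in(name, camera): "pixel" ([column, row] in pixels, amid what is visible of it).
- spotter.outline_of(name, camera): "region" (480x640 bool, what is visible of it) and "pixel" ([column, row] in pixels, amid what is visible of it).
- spotter.pinpoint(name, camera): "pixel" ([column, row] in pixels: a listed point, or the origin of a listed thing).
The state is a dict: "clock": time; "qpos": joint angles; "qd": joint speeds; "effort": joint torques, N m; "tool_pos": TCP position; "tcp_rot": TCP orientation; "force": force on the tool from outside, world axes, zero at the start; "torque": the same for the moment, N m; "opening": finger opening in m.
Only numpy, scipy, OpenCV 4.12 (cv2) and the standard library are available. Lean on these libraries where they do the work, as an engineer would, in place of code of your own. Each camera call takes 0.05 s, during which the arm holds its last target.

## Working session

There is one attempt and no reset: what is moved stays moved. The work goes in short steps, Python scripts to look and compute and a tool call to move; the robot and the scene stay as the last step left them, time stands still between calls to the robot, and variables do not carry over. Pictures are saved under pics/ and viewed, and the job is handed in when it is done.

Besides the shell and the picture viewer there is one more tool, called as name([rows], argument=value, ...), one row to a line, values as JSON. jog_arm: Moves the arm, as the interface text tells. Its arguments: {"type":"object","properties":{"commands":{"type":"array","items":{"type":"array","items":{"type":"number"}}},"force":{"type":"number"}},"required":["commands"]}

```bash
ls; mkdir -p pics
python3 - <<'E'
from plant import state, optics, bot, spotter
import cv2
print(state(), bot.hold_point_z)
for n in ["scene","top","wrist"]:
    d=optics.get_image(n); cv2.imwrite(f"pics/{n}0.png",d["img"][:,:,::-1]); print(n,d["mtx"].tolist(),d["R"].round(4).tolist(),d["t"].round(4).tolist())
E
```

```text
pics
{'clock': 0.0, 'qpos': array([ 6.98267310e+01,  2.17384615e+01,  9.93962692e+01, -2.29411969e-03,
        5.89302869e+01, -1.90739686e+00]), 'qd': array([ 0.0103955 ,  0.01289831,  0.03553075,  0.02715667, -0.04302686,
       -0.02878558]), 'effort': array([-6.02489585e-03, -7.63774967e+01, -4.34327424e+01,  6.48793811e-02,
        4.28156415e-02, -1.04354435e-04]), 'tool_pos': array([0.21933272, 0.66454404, 0.40408309]), 'tcp_rot': array([-1.79934953e+02, -2.01487931e-04,  1.61735313e+02]), 'force': array([-0.17944936, -0.45217566, -0.26006567]), 'torque': array([-0.03959551,  0.05098737,  0.01095647]), 'opening': 0.09144821800423933} 0.172
scene [[581.4765464263872, 0.0, 321.23920636303586], [0.0, 581.4765464263872, 238.18823298743447], [0.0, 0.0, 1.0]] [[0.7899, 0.6133, 0.0031], [0.4434, -0.5675, -0.6938], [-0.4237, 0.5494, -0.7202]] [-0.4638, -0.1253, 1.6695]
top [[527.2579987786183, 0.0, 310.35906920575655], [0.0, 527.2579987786183, 236.9865459176834], [0.0, 0.0, 1.0]] [[0.0027, -1.0, 0.0017], [-0.9961, -0.0028, -0.088], [0.088, -0.0015, -0.9961]] [0.0349, 0.543, 1.226]
wrist [[407.26919045939655, 0.0, 320.8354447353069], [0.0, 407.26919045939655, 244.0898344525184], [0.0, 0.0, 1.0]] [[0.3134, 0.9496, -0.0003], [0.9184, -0.303, 0.2543], [0.2414, -0.08, -0.9671]] [-0.6994, -0.0296, 0.3903]
```

View pics/scene0.png

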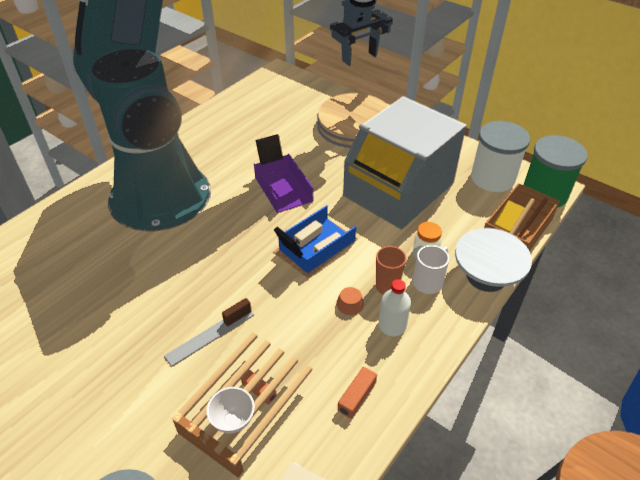

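View pics/top0.png

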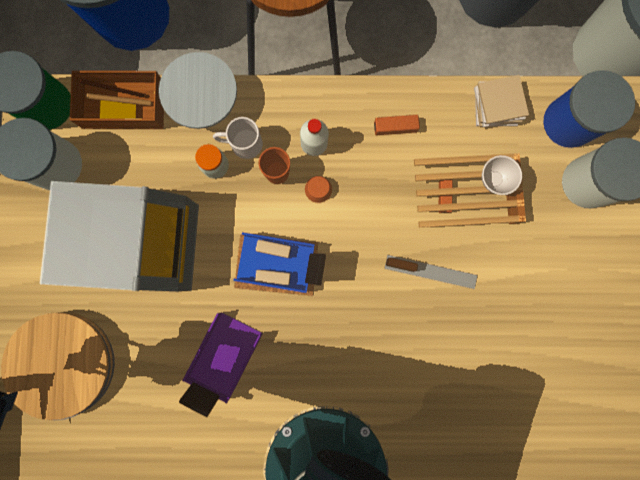

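View pics/wrist0.png

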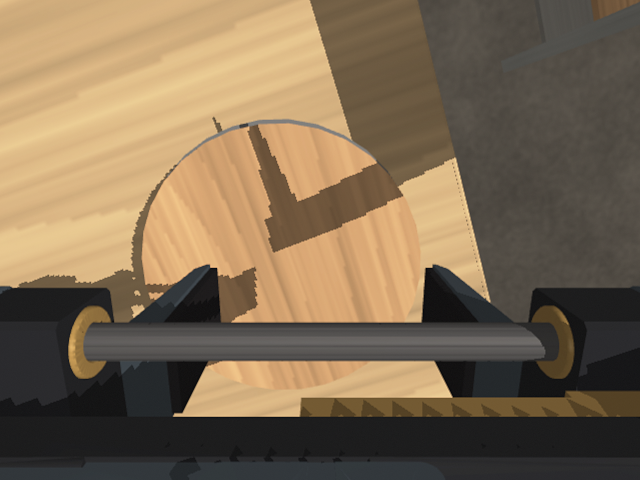

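```bash
cat > h.py <<'E'
import numpy as np, cv2
from plant import state, optics, bot, spotter
from scipy.spatial.transform import Rotation as Ro
def cam(n):
    return optics.get_image(n)
def ray(d,px):
    K=d["mtx"];R=d["R"];t=d["t"]
    v=R.T@np.linalg.solve(K,np.array([px[0],px[1],1.]))
    return -R.T@t, v/np.linalg.norm(v)
def onz(d,px,z=0):
    o,v=ray(d,px); return o+v*(z-o[2])/v[2]
def tri(obs):
    A=np.zeros((3,3));b=np.zeros(3);L=[]
    for d,px in obs:
        o,v=ray(d,px);P=np.eye(3)-np.outer(v,v);A+=P;b+=P@o;L.append((o,P))
    X=np.linalg.solve(A,b); return X,max(np.linalg.norm(P@(X-o)) for o,P in L)
def proj(d,X):
    c=d["R"]@np.asarray(X)+d["t"];p=d["mtx"]@c;return p[:2]/p[2]
E
python3 - <<'E'
from h import *
names="hopper hopper_sill flap_edge mat scoop scoop_grip scoop_lip post_a post_c rack scraper scraper_grip scraper_tip mug jar tumbler bowl chuck spray".split()
D={};O={}
for c in ["top","scene"]:
    D[c]=cam(c)
    for n in names:
        O[c,n]=spotter.pinpoint(n,c)[:4]
np.set_printoptions(precision=4,suppress=True)
for n in names:
    print(n)
    for c in ["top","scene"]:
        for r in O[c,n]: print("   ",c,np.round(r["pixel"],1),round(r["conf"],2),"z0:",onz(D[c],r["pixel"])[:2])
    for a in O["top",n]:
        for b in O["scene",n]:
            X,e=tri([(D["top"],a["pixel"]),(D["scene"],b["pixel"])])
            if e<0.006: print("  tri",X,round(e,4))
E
```

```text
hopper
    scene [394.  191.2] 0.58 z0: [0.5223 0.4268]
    scene [308.1 234.7] 0.5 z0: [0.4364 0.1366]
hopper_sill
    top [181.5 245.3] 0.87 z0: [0.524  0.3471]
    top [240.5 258.5] 0.42 z0: [0.4926 0.2044]
    scene [375.3 178.5] 0.8 z0: [0.4478 0.4404]
  tri [0.5172 0.3203 0.1156] 0.002
flap_edge
    top [182.2 241.4] 0.65 z0: [0.5335 0.3456]
    top [272.4 263.3] 0.43 z0: [0.4812 0.1275]
    scene [426.3 283.3] 0.72 z0: [0.7732 0.1858]
    scene [255.9 388.9] 0.67 z0: [ 0.6361 -0.2904]
    scene [372.5 174.1] 0.57 z0: [0.4299 0.4521]
  tri [0.5199 0.3093 0.1407] 0.0032
mat
scoop
    top [273.6 264.6] 0.87 z0: [0.4781 0.1246]
    top [221.4 355.1] 0.69 z0: [0.2636 0.2463]
    scene [315.6 244.7] 0.9 z0: [0.4751 0.12  ]
    scene [284.1 191.1] 0.86 z0: [0.2716 0.2313]
  tri [ 0.4762  0.1228 -0.0012] 0.0026
  tri [ 0.2596  0.2477 -0.0177] 0.0022
scoop_grip
    top [195.5 401.9] 0.73 z0: [0.1552 0.3053]
    top [315.7 270.6] 0.64 z0: [0.464  0.0233]
    top [473.7 282.7] 0.52 z0: [ 0.436  -0.3558]
    scene [286.8 239.8] 0.62 z0: [0.4037 0.087 ]
    scene [269.3 146.1] 0.55 z0: [0.
[... 3042 characters left out ...]

    top [496.6 181.3] 0.54 z0: [ 0.6827 -0.4178]
    scene [387.5 281.9] 0.79 z0: [0.6947 0.1303]
    scene [377.4 172.6] 0.75 z0: [0.4375 0.4669]
  tri [0.7017 0.1146 0.0198] 0.0011
bowl
    top [495.6 180.9] 0.73 z0: [ 0.6837 -0.4154]
    scene [231.7 421.4] 0.56 z0: [ 0.6469 -0.3756]
    scene [286.  236.6] 0.38 z0: [0.3943 0.0947]
  tri [ 0.6723 -0.3936  0.0598] 0.0006
chuck
    top [316.  189.4] 0.86 z0: [0.6614 0.0229]
    scene [347.3 302.4] 0.67 z0: [0.6535 0.0169]
  tri [0.6575 0.0197 0.0015] 0.0049
spray
    top [313.4 145.7] 0.79 z0: [0.7699 0.0295]
    top [238.6 254.4] 0.57 z0: [0.5024 0.2091]
    scene [392.9 325.7] 0.7 z0: [0.7774 0.0272]
  tri [ 0.7736  0.0308 -0.0078] 0.002
```

Run:
```python
import cv2
a=cv2.imread("pics/top0.png")
cv2.imwrite("pics/c1.png",cv2.resize(a[140:300,370:540],None,fx=4.4,fy=3.7,interpolation=cv2.INTER_CUBIC)[:600,:800])
cv2.imwrite("pics/c2.png",cv2.resize(a[170:310,140:340],None,fx=4,fy=4,interpolation=cv2.INTER_CUBIC))
b=cv2.imread("pics/scene0.png")
cv2.imwrite("pics/c3.png",cv2.resize(b[320:470,160:320],None,fx=4,fy=4,interpolation=cv2.INTER_CUBIC))
```

```text
(no output)
```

View pics/c1.png

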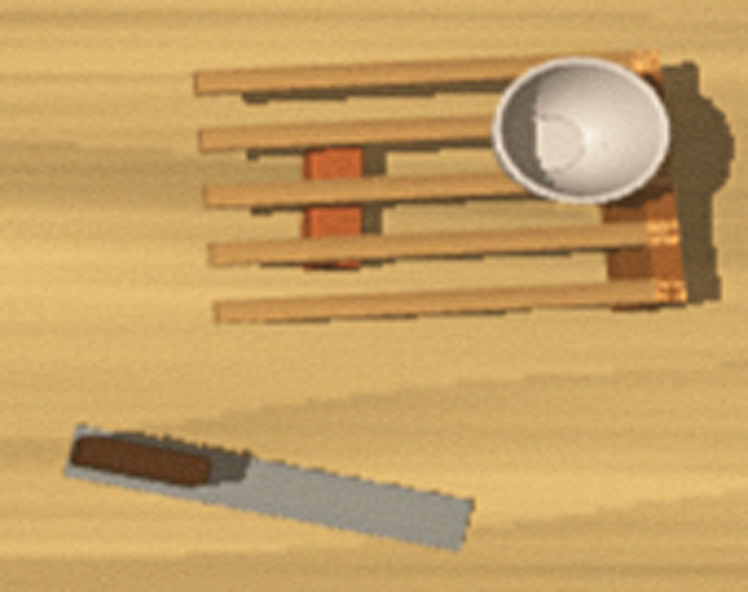

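View pics/c2.png

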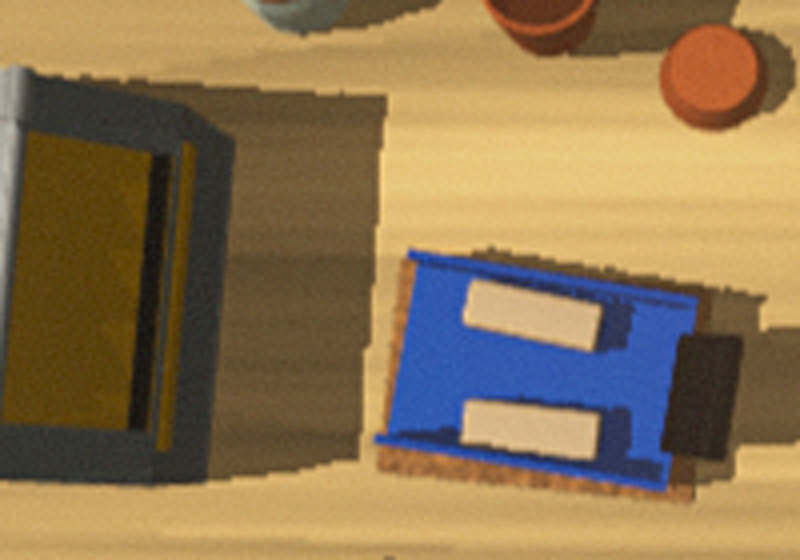

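View pics/c3.png

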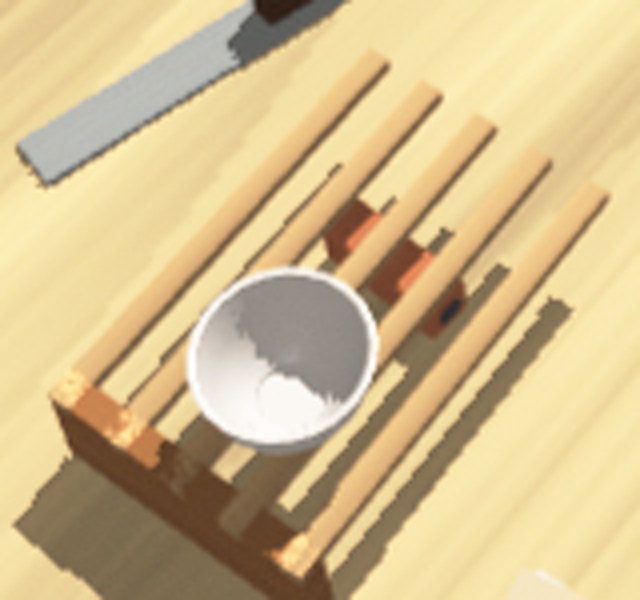

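Run:
```python
from h import *
np.set_printoptions(precision=4,suppress=True)
d=cam("top"); print(state()["clock"])
c=lambda x,y:(x/4.4+370-.4,y/3.7+140-.4)
e=lambda x,y:(x/4+140-.4,y/4+170-.4)
T=onz(d,c(466,524),.005);Rr=onz(d,c(73,448),.005)
u=(T-Rr)/np.linalg.norm(T-Rr); print("scraper len",np.linalg.norm(T-Rr),T,Rr,"origin",Rr+u*.035,T-u*.185,"yaw",np.degrees(np.arctan2(u[1],u[0])))
print("handle mid",onz(d,c(142,462),.045))
print("post",[onz(d,c(*p),.028)[:2] for p in [(305,150),(362,147),(303,270),(360,270)]])
print("rack left ends", [onz(d,c(*p),.062)[:2] for p in [(195,82),(214,312)]], "right",[onz(d,c(*p),.062)[:2] for p in [(660,60),(685,292)]])
print("scoop top corners z.054: FL,FR(near),BL,BR",[onz(d,e(*p),.054)[:2] for p in [(410,250),(378,438),(700,297),(668,492)]])
print("post_a",[onz(d,e(*p),.036)[:2] for p in [(470,280),(463,318),(600,312),(597,352)]])
print("post_b",[onz(d,e(*p),.036)[:2] for p in [(463,400),(462,440),(600,412),(597,460)]])
print("mat",[onz(d,e(*p),.004)[:2] for p in [(378,472),(690,500),(402,260)]])
print("sill ends",[onz(d,e(*p),.125)[:2] for p in [(232,140),(210,482)]])
print("hopper top edge",[onz(d,e(*p),.206)[:2] for p in [(22,70),(0,70)]])
```

```text
2.2
scraper len 0.2184971749810415 [ 0.4396 -0.3587  0.005 ] [ 0.4881 -0.1456  0.005 ] origin [ 0.4803 -0.1797  0.005 ] [ 0.4806 -0.1783  0.005 ] yaw -102.82582072385908
handle mid [ 0.4776 -0.1761  0.045 ]
post [array([ 0.6796, -0.27  ]), array([ 0.6817, -0.301 ]), array([ 0.6016, -0.2675]), array([ 0.6017, -0.2983])]
rack left ends [array([ 0.716 , -0.2042]), array([ 0.5705, -0.212 ])] right [array([ 0.7309, -0.4509]), array([ 0.5837, -0.4592])]
scoop top corners z.054: FL,FR(near),BL,BR [array([0.5512, 0.1945]), array([0.4427, 0.2113]), array([0.5244, 0.0266]), array([0.4123, 0.0447])]
post_a [array([0.5353, 0.1613]), array([0.513 , 0.1652]), array([0.5167, 0.085 ]), array([0.4933, 0.0866])]
post_b [array([0.4651, 0.1646]), array([0.4418, 0.1649]), array([0.4583, 0.0846]), array([0.4304, 0.0862])]
mat [array([0.4228, 0.2181]), array([0.4067, 0.0318]), array([0.55  , 0.2056])]
sill ends [array([0.6045, 0.2836]), array([0.4182, 0.2914])]
hopper top edge [array([0.628, 0.374]), array([0.628 , 0.3852])]
```

```bash
cat >> h.py <<'E'
import json,os
def load():
    if os.path.exists("cmd.json"):
        j=json.load(open("cmd.json")); return np.array(j["p"]),np.array(j["R"])
    return np.array([.219,.665,.405]),Ro.from_euler("xyz",[180,0,161.735],degrees=True).as_matrix()
def row(p,R,pd=2,rd=1):
    p0,R0=load(); return list(np.round(R0.T@(np.array(p)-p0)*100,pd))+list(np.round(Ro.from_matrix(R0.T@R).as_rotvec(degrees=True),rd))
def show(*targets):
    for p,R in targets: print([float(x) for x in row(p,R)])
def commit(r):
    p0,R0=load(); p=p0+R0@np.array(r[:3])/100; R=R0@Ro.from_rotvec(r[3:6],degrees=True).as_matrix()
    json.dump({"p":p.tolist(),"R":R.tolist()},open("cmd.json","w"))
def down(psi): return Ro.from_euler("xyz",[180,0,psi],degrees=True).as_matrix()
def st():
    s=state(); p,R=load(); print("clock",s["clock"],"tcp",s["tool_pos"].round(4),s["tcp_rot"].round(2),"cmd",p.round(4),Ro.from_matrix(R).as_euler("xyz",degrees=True).round(2),"F",s["force"].round(1),"op",round(s["opening"],4),"q",s["qpos"].round(1))
np.set_printoptions(precision=4,suppress=True)
E
python3 - <<'E'
from h import *
show(([.48,.25,.42],down(120)),([.479,-.178,.34],down(77.2)))
E
```

```text
[-37.79, -31.23, -1.5, 0.0, -0.0, 41.7]
[-51.11, -71.9, 6.5, 0.0, -0.0, 84.5]
```

jog_arm([
  [-37.8, -31.2, -1.5, 0, 0, 41.7, 1],
  [-37.8, -31.2, -1.5, 0, 0, 41.7, 1],
  [-37.8, -31.2, -1.5, 0, 0, 41.7, 1],
  [-37.8, -31.2, -1.5, 0, 0, 41.7, 1],
  [-37.8, -31.2, -1.5, 0, 0, 41.7, 1],
  [-37.8, -31.2, -1.5, 0, 0, 41.7, 1],
  [-37.8, -31.2, -1.5, 0, 0, 41.7, 1],
  [-37.8, -31.2, -1.5, 0, 0, 41.7, 1],
  [-51.1, -71.9, 6.5, 0, 0, 84.5, 1],
  [-51.1, -71.9, 6.5, 0, 0, 84.5, 1],
  [-51.1, -71.9, 6.5, 0, 0, 84.5, 1],
  [-51.1, -71.9, 6.5, 0, 0, 84.5, 1],
  [-51.1, -71.9, 6.5, 0, 0, 84.5, 1],
  [-51.1, -71.9, 6.5, 0, 0, 84.5, 1],
  [-51.1, -71.9, 6.5, 0, 0, 84.5, 1],
  [-51.1, -71.9, 6.5, 0, 0, 84.5, 1],
  [-51.1, -71.9, 6.5, 0, 0, 84.5, 1],
  [-51.1, -71.9, 6.5, 0, 0, 84.5, 1],
  [-51.1, -71.9, 6.5, 0, 0, 84.5, 1],
  [-51.1, -71.9, 6.5, 0, 0, 84.5, 1],
], force=30)

```text
clock: 4.2
tool_pos: [0.4793, -0.1796, 0.3395]
tcp_rot: [-180.0, -0.0, 77.1]
force: [0.3, 0.4, 0.2]
opening: 0.0909
```

Run:
```python
from h import *
commit([-51.1,-71.9,6.5,0,0,84.5]); st()
d=cam("wrist"); cv2.imwrite("pics/w1.png",d["img"][:,:,::-1])
for n in ["scraper_grip","scraper_tip","scraper"]:
    for r in spotter.pinpoint(n,"wrist")[:2]: print(n,r["pixel"],r["conf"],onz(d,r["pixel"],.03 if 'grip' in n else .0))
```

```text
clock 4.2 tcp [ 0.4793 -0.1796  0.3395] [-179.98   -0.     77.08] cmd [ 0.4789 -0.1779  0.34  ] [180.     0.    77.24] F [0.3 0.4 0.2] op 0.0909 q [-23.2  10.3 122.8   0.   47.  -10.2]
scraper_grip [318.0, 237.0] 0.98 [ 0.4781 -0.1789  0.03  ]
scraper [317.4, 225.7] 0.83 [ 0.4779 -0.1768  0.    ]
```

View pics/w1.png

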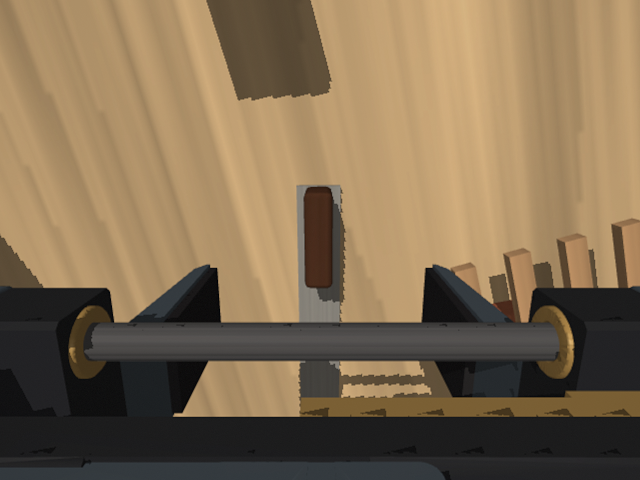

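jog_arm([
  [-0.1, 0, 5, 0, 0, 0, 1],
  [-0.1, 0, 10, 0, 0, 0, 1],
  [-0.1, 0, 12.5, 0, 0, 0, 1],
  [-0.1, 0, 13.8, 0, 0, 0, 1],
  [-0.1, 0, 13.8, 0, 0, 0, 1],
  [-0.1, 0, 13.8, 0, 0, 0, 0],
  [-0.1, 0, 13.8, 0, 0, 0, 0],
  [-0.1, 0, 13.8, 0, 0, 0, 0],
  [-0.1, 0, 13.8, 0, 0, 0, 0],
  [-0.1, 0, 13.8, 0, 0, 0, 0],
  [-0.1, 0, 13.8, 0, 0, 0, 0],
  [-0.1, 0, 13.8, 0, 0, 0, 0],
  [-0.1, 0, 13.8, 0, 0, 0, 0],
], force=35)

```text
clock: 5.7
tool_pos: [0.4791, -0.1792, 0.2017]
tcp_rot: [-180.0, -0.0, 77.2]
force: [0.0, 1.1, -0.6]
opening: 0.0301
```

Run:
```python
from h import *
commit([-.1,0,13.8,0,0,0]); st()
# poses: lift, pre-insert
show(([.45,-.2,.26],down(120)),([.375,-.37,.25],down(180)),([.375,-.37,.205],down(180)),([.522,-.37,.205],down(180)))
```

```text
clock 5.7 tcp [ 0.4791 -0.1792  0.2017] [-180.     -0.     77.23] cmd [ 0.4787 -0.1789  0.202 ] [180.     0.    77.24] F [ 0.   1.1 -0.6] op 0.0301 q [-23.1  25.  123.7  -0.   31.3 -10.3]
[-2.69, -2.33, -5.8, -0.0, -0.0, -42.8]
[-20.93, -5.89, -4.8, 0.0, 0.0, -102.8]
[-20.93, -5.89, -0.3, 0.0, 0.0, -102.8]
[-17.68, 8.45, -0.3, 0.0, 0.0, -102.8]
```

jog_arm([
  [0, 0, 0, 0, 0, 0, 0],
  [0, 0, 0, 0, 0, 0, 0],
  [0, 0, 0, 0, 0, 0, 0],
  [0, 0, -4.8, 0, 0, 0, 0],
  [-20.9, -5.9, -4.8, 0, 0, -102.8, 0],
  [-20.9, -5.9, -4.8, 0, 0, -102.8, 0],
  [-20.9, -5.9, -4.8, 0, 0, -102.8, 0],
  [-20.9, -5.9, -4.8, 0, 0, -102.8, 0],
  [-20.9, -5.9, -4.8, 0, 0, -102.8, 0],
  [-20.9, -5.9, -4.8, 0, 0, -102.8, 0],
  [-20.9, -5.9, -4.8, 0, 0, -102.8, 0],
  [-20.9, -5.9, -4.8, 0, 0, -102.8, 0],
  [-20.9, -5.9, -4.8, 0, 0, -102.8, 0],
  [-20.9, -5.9, -4.8, 0, 0, -102.8, 0],
  [-20.9, -5.9, -4.8, 0, 0, -102.8, 0],
  [-20.9, -5.9, -4.8, 0, 0, -102.8, 0],
  [-20.9, -5.9, -4.8, 0, 0, -102.8, 0],
  [-20.9, -5.9, -4.8, 0, 0, -102.8, 0],
])

```text
clock: 7.5
tool_pos: [0.3753, -0.3699, 0.2497]
tcp_rot: [180.0, -0.0, -179.9]
force: [0.3, -0.6, -0.3]
opening: 0.0197
```

Run:
```python
from h import *
commit([-20.9,-5.9,-4.8,0,0,-102.8]); st()
for n in ["top","scene"]:
    d=cam(n); cv2.imwrite(f"pics/{n}1.png",d["img"][:,:,::-1])
    if n=="top": cv2.imwrite("pics/top1c.png",cv2.resize(d["img"][130:310,360:560,::-1],None,fx=3,fy=3))
```

```text
clock 7.5 tcp [ 0.3753 -0.3699  0.2497] [ 179.99   -0.01 -179.92] cmd [ 0.375  -0.3697  0.25  ] [ 180.      0.   -179.96] F [ 0.3 -0.6 -0.3] op 0.0197 q [ -47.1   20.6  122.1   -0.    37.2 -137.2]
```

View pics/top1c.png

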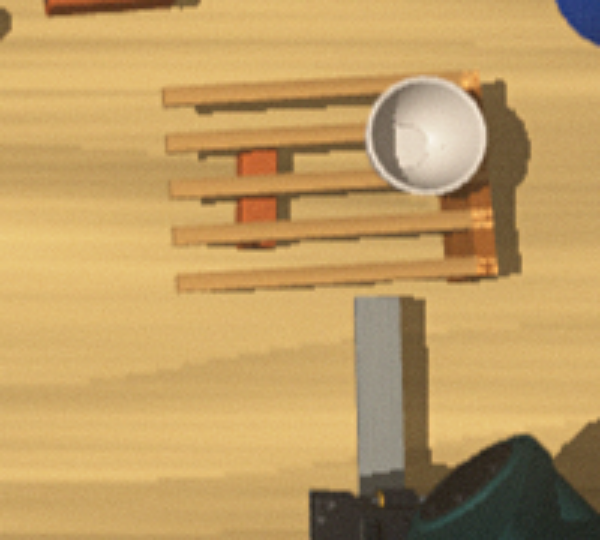

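View pics/scene1.png

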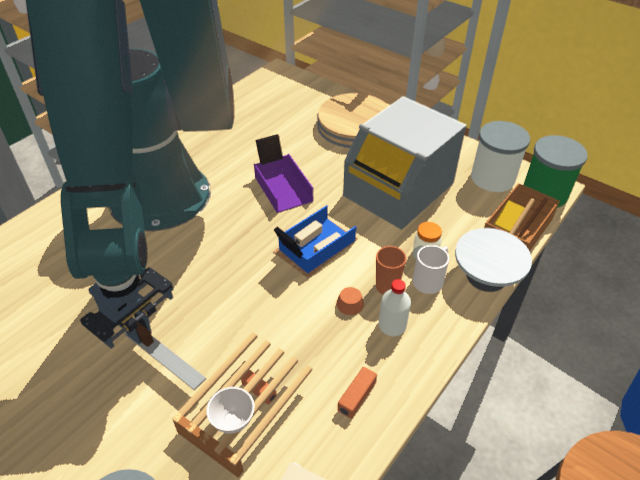

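jog_arm([
  [0, 0, 2.5, 0, 0, 0, 0],
  [0, 0, 4.6, 0, 0, 0, 0],
  [0, 0, 4.6, 0, 0, 0, 0],
  [-4, 0, 4.6, 0, 0, 0, 0],
  [-8, 0, 4.6, 0, 0, 0, 0],
  [-12, 0, 4.6, 0, 0, 0, 0],
  [-14.7, 0, 4.6, 0, 0, 0, 0],
  [-14.7, 0, 4.6, 0, 0, 0, 0],
  [-14.7, 2, 4.6, 0, 0, 0, 0],
  [-14.7, 4, 4.6, 0, 0, 0, 0],
  [-14.7, 5.5, 4.6, 0, 0, 0, 0],
  [-14.7, 7, 4.6, 0, 0, 0, 0],
  [-14.7, 8.5, 4.6, 0, 0, 0, 0],
  [-14.7, 10, 4.6, 0, 0, 0, 0],
])

```text
clock: 9.0
tool_pos: [0.5222, -0.2686, 0.2039]
tcp_rot: [-180.0, 0.0, -180.0]
force: [-0.6, 0.6, -0.5]
opening: 0.0198
```

Run:
```python
from h import *
commit([-14.7,10,4.6,0,0,0]); st()
d=cam("top"); cv2.imwrite("pics/top2c.png",cv2.resize(d["img"][130:310,340:540,::-1],None,fx=3,fy=3))
```

```text
clock 9.0 tcp [ 0.5222 -0.2686  0.2039] [-179.99    0.01 -179.97] cmd [ 0.5219 -0.2696  0.204 ] [ 180.      0.   -179.96] F [-0.6  0.6 -0.5] op 0.0198 q [ -29.5   29.4  115.2   -0.    35.4 -119.5]
```

View pics/top2c.png

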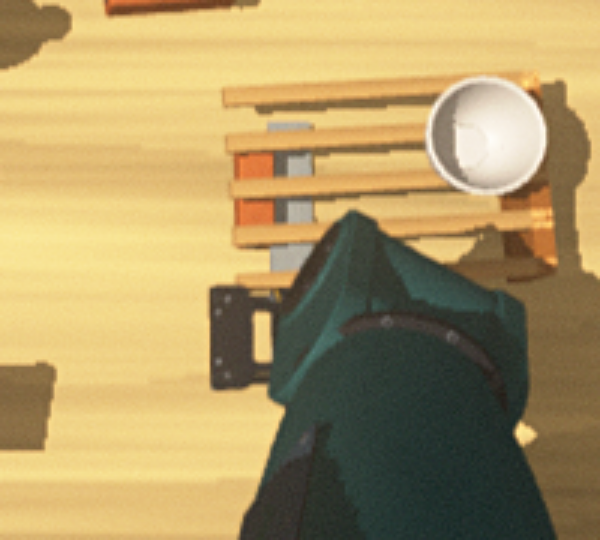

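jog_arm([
  [0, 1.5, 0, 0, 0, 0, 0],
  [0, 3, 0, 0, 0, 0, 0],
  [0, 4.5, 0, 0, 0, 0, 0],
  [0, 6, 0, 0, 0, 0, 0],
  [0, 7.5, 0, 0, 0, 0, 0],
  [0, 9, 0, 0, 0, 0, 0],
  [0, 10, 0, 0, 0, 0, 0],
  [0, 11, 0, 0, 0, 0, 0],
  [0, 11.5, 0, 0, 0, 0, 0],
  [0, 11.5, 0, 0, 0, 0, 0],
  [0, 10, 0, 0, 0, 0, 0],
  [2, 9, 0, 0, 0, 0, 0],
  [7, 9, 0, 0, 0, 0, 0],
  [12, 9, 0, 0, 0, 0, 0],
  [12, 9, -4, 0, 0, 0, 0],
  [12, 9, -4, 0, 0, 0, 0],
])

```text
clock: 10.65
tool_pos: [0.4022, -0.1816, 0.2469]
tcp_rot: [-179.9, 0.2, 179.9]
force: [1.1, -0.5, -0.9]
opening: 0.0195
```

Run:
```python
from h import *
commit([12,9,-4,0,0,0]); st()
d=cam("top"); cv2.imwrite("pics/top3c.png",cv2.resize(d["img"][130:310,300:500,::-1],None,fx=3,fy=3))
show(([.479,-.178,.244],down(77.2)),([.479,-.178,.2025],down(77.2)),([.479,-.178,.34],down(77.2)))
```

```text
clock 10.65 tcp [ 0.4022 -0.1816  0.2469] [-179.88    0.23  179.93] cmd [ 0.4019 -0.1797  0.244 ] [ 180.      0.   -179.96] F [ 1.1 -0.5 -0.9] op 0.0195 q [ -27.3   14.8  131.6   -0.    33.4 -117.2]
[-7.71, 0.16, -0.0, 0.0, -0.0, 102.8]
[-7.71, 0.16, 4.15, 0.0, -0.0, 102.8]
[-7.71, 0.16, -9.6, 0.0, -0.0, 102.8]
```

View pics/top3c.png

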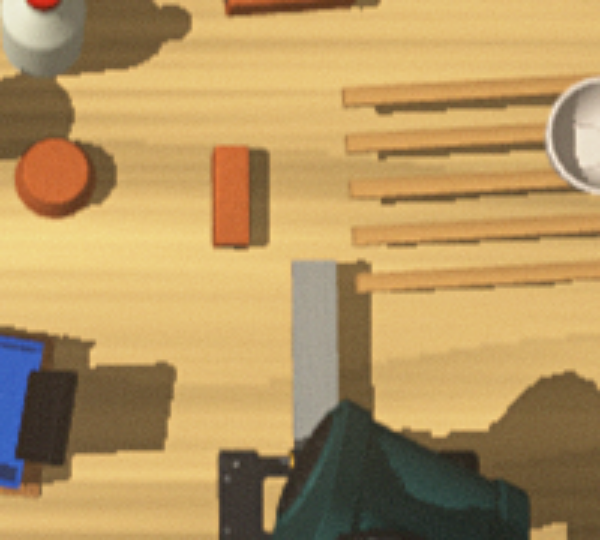

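jog_arm([
  [-7.7, 0.2, 0, 0, 0, 102.8, 0],
  [-7.7, 0.2, 0, 0, 0, 102.8, 0],
  [-7.7, 0.2, 0, 0, 0, 102.8, 0],
  [-7.7, 0.2, 0, 0, 0, 102.8, 0],
  [-7.7, 0.2, 0, 0, 0, 102.8, 0],
  [-7.7, 0.2, 0, 0, 0, 102.8, 0],
  [-7.7, 0.2, 0, 0, 0, 102.8, 0],
  [-7.7, 0.2, 0, 0, 0, 102.8, 0],
  [-7.7, 0.2, 0, 0, 0, 102.8, 0],
  [-7.7, 0.2, 0, 0, 0, 102.8, 0],
  [-7.7, 0.2, 0, 0, 0, 102.8, 0],
  [-7.7, 0.2, 0, 0, 0, 102.8, 0],
  [-7.7, 0.2, 2.5, 0, 0, 102.8, 0],
  [-7.7, 0.2, 3.7, 0, 0, 102.8, 0],
  [-7.7, 0.2, 4.1, 0, 0, 102.8, 0],
  [-7.7, 0.2, 4.2, 0, 0, 102.8, 0],
  [-7.7, 0.2, 4.2, 0, 0, 102.8, 0],
  [-7.7, 0.2, 4.2, 0, 0, 102.8, 0.6],
  [-7.7, 0.2, 4.2, 0, 0, 102.8, 0.6],
  [-7.7, 0.2, 4.2, 0, 0, 102.8, 0.6],
])

```text
clock: 12.7
tool_pos: [0.4794, -0.1779, 0.202]
tcp_rot: [180.0, 0.0, 77.2]
force: [0.2, -0.7, -0.9]
opening: 0.0411
```

Run:
```python
from h import *
commit([-7.7,.2,4.2,0,0,102.8]); st()
d=cam("top");
cv2.imwrite("pics/top4c.png",cv2.resize(d["img"][130:310,300:500,::-1],None,fx=4,fy=3.2,interpolation=cv2.INTER_CUBIC))
im=d["img"].astype(int); m=((im[...,0]>150)&(im[...,0]-im[...,1]>70)&(im[...,2]<90)).astype(np.uint8)
n,l,s,c=cv2.connectedComponentsWithStats(m)
for i in range(1,n):
    if s[i,4]>100:
        q=np.argwhere(l==i)[:,::-1].astype(np.float32); r=cv2.minAreaRect(q); b=cv2.boxPoints(r)
        print(s[i],c[i],r,[onz(d,p,.028)[:2] for p in b], onz(d,r[0],.028))
show(([.479,-.178,.32],down(77.2)))
```

```text
clock 12.7 tcp [ 0.4794 -0.1779  0.202 ] [179.97   0.01  77.24] cmd [ 0.4789 -0.1776  0.202 ] [180.     0.    77.24] F [ 0.2 -0.7 -0.9] op 0.0411 q [-23.   24.9 123.7  -0.   31.3 -10.2]
[265   0  56  10 334] [291.2305   3.476 ] ((292.5, 4.5), (9.0, 55.0), 90.0) [array([1.1275, 0.1496]), array([1.128 , 0.0142]), array([1.1049, 0.0142]), array([1.1044, 0.1493])] [1.1162 0.0818 0.028 ]
[115  75  41  19 281] [138.0534  86.0214] ((136.5576934814453, 86.78845977783203), (15.885406494140625, 40.79215621948242), 78.69007110595703) [array([0.9159, 0.5109]), array([0.9362, 0.4146]), array([0.8973, 0.4059]), array([0.8771, 0.502 ])] [0.9066 0.4584 0.028 ]
[141  93  14  27 197] [149.1015 109.3858] ((147.5, 106.0), (26.0, 13.0), 90.0) [array([0.8912, 0.4471]), array([0.8913, 0.4157]), array([0.8268, 0.4139]), array([0.8267, 0.4452])] [0.8589 0.4305 0.028 ]
[375 115  44  19 614] [396.5098 123.0489] ((396.09228515625, 122.93231201171875), (15.215243339538574, 44.1980094909668), 83.48019409179688) [array([ 0.8313, -0.1145]), array([ 0.8441, -0.2207]), array([ 0.8068, -0.2242]), array([ 0.7941, -0.11
[... 516 characters left out ...]
76.9249 161.9155] ((273.5, 162.5), (31.0, 31.0), 90.0) [array([0.7589, 0.1626]), array([0.7591, 0.0882]), array([0.6837, 0.0877]), array([0.6835, 0.1617])] [0.7212 0.1251 0.028 ]
[305 176  24  26 451] [316.3725 187.7561] ((316.2691650390625, 187.65382385253906), (21.355958938598633, 25.238859176635742), 56.3099365234375) [array([0.665 , 0.0618]), array([0.699 , 0.0118]), array([ 0.6562, -0.0165]), array([0.6223, 0.0334])] [0.6606 0.0226 0.028 ]
[371 179  12  33 387] [376.491  194.7106] ((376.5, 195.0), (32.0, 11.0), 90.0) [array([ 0.6819, -0.1079]), array([ 0.682 , -0.1342]), array([ 0.605 , -0.1335]), array([ 0.6049, -0.1074])] [ 0.6433 -0.1208  0.028 ]
[-0.03, 0.02, -11.8, -0.0, -0.0, 0.0]
```

View pics/top4c.png

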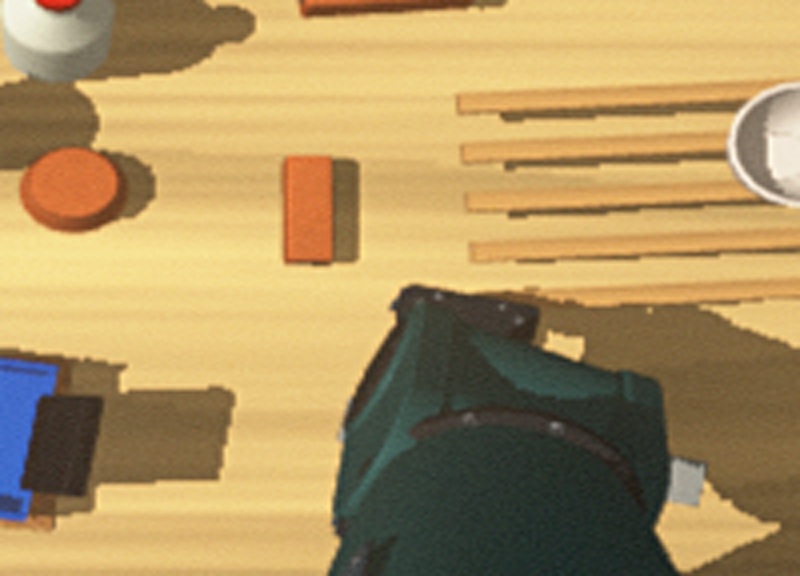

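Run:
```python
from h import *
show(([.6435,-.121,.32],down(90)))
```

```text
[9.16, 14.81, -11.8, -0.0, -0.0, -12.8]
```

jog_arm([
  [0, 0, 0, 0, 0, 0, 1],
  [0, 0, -5, 0, 0, 0, 1],
  [0, 0, -10, 0, 0, 0, 1],
  [9.2, 14.8, -11.8, 0, 0, -12.8, 1],
  [9.2, 14.8, -11.8, 0, 0, -12.8, 1],
  [9.2, 14.8, -11.8, 0, 0, -12.8, 1],
  [9.2, 14.8, -11.8, 0, 0, -12.8, 1],
  [9.2, 14.8, -11.8, 0, 0, -12.8, 1],
  [9.2, 14.8, -11.8, 0, 0, -12.8, 1],
  [9.2, 14.8, -11.8, 0, 0, -12.8, 1],
])

```text
clock: 13.75
tool_pos: [0.643, -0.1211, 0.3193]
tcp_rot: [-179.9, -0.0, 90.0]
force: [-0.1, -0.2, 0.2]
opening: 0.091
```

Run:
```python
from h import *
commit([9.2,14.8,-11.8,0,0,-12.8]); st()
d=cam("wrist"); cv2.imwrite("pics/w5.png",d["img"][:,:,::-1])
im=d["img"].astype(int); m=((im[...,0]>150)&(im[...,0]-im[...,1]>70)&(im[...,2]<90)).astype(np.uint8)
n,l,s,c=cv2.connectedComponentsWithStats(m)
for i in range(1,n):
    if s[i,4]>300:
        q=np.argwhere(l==i)[:,::-1].astype(np.float32); r=cv2.minAreaRect(q); b=cv2.boxPoints(r)
        print(s[i],r,[onz(d,p,.028)[:2] for p in b], onz(d,r[0],.028))
d=cam("top"); cv2.imwrite("pics/top5.png",d["img"][:,:,::-1])
cv2.imwrite("pics/top5c.png",cv2.resize(d["img"][220:300,370:500,::-1],None,fx=4,fy=4))
```

```text
clock 13.75 tcp [ 0.643  -0.1211  0.3193] [-179.94   -0.01   90.01] cmd [ 0.6435 -0.1206  0.32  ] [180.     0.    90.04] F [-0.1 -0.2  0.2] op 0.091 q [-12.7  23.8 106.8  -0.   49.4 -12.7]
[ 309    0   86   64 4470] ((351.5, 31.5), (63.0, 85.0), 90.0) [array([0.6363, 0.0291]), array([0.687 , 0.0292]), array([ 0.6886, -0.0056]), array([ 0.6361, -0.0057])] [0.662  0.0121 0.028 ]
[ 266  227  113   36 3763] ((321.9999694824219, 244.5), (111.99998474121094, 34.99999237060547), 0.0) [array([ 0.6052, -0.1344]), array([ 0.606 , -0.1094]), array([ 0.6825, -0.1093]), array([ 0.6834, -0.1343])] [ 0.6442 -0.1217  0.028 ]
[ 548  243   51   44 1879] ((573.0, 264.5), (43.0, 50.0), 90.0) [array([ 0.8001, -0.1206]), array([ 0.8346, -0.1205]), array([ 0.84 , -0.152]), array([ 0.8046, -0.1521])] [ 0.8198 -0.1361  0.028 ]
```

View pics/w5.png

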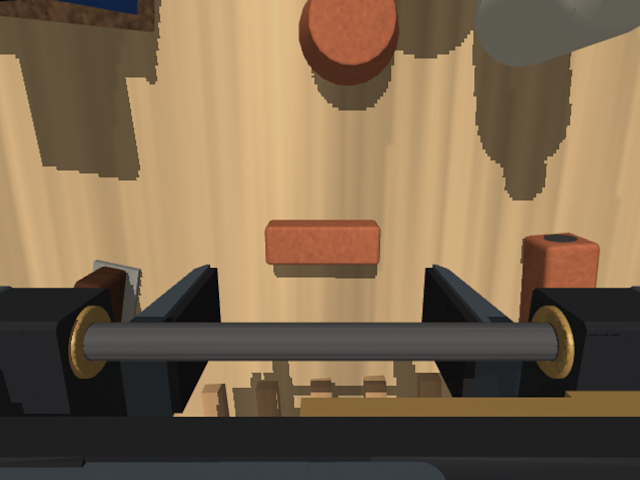

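View pics/top5c.png

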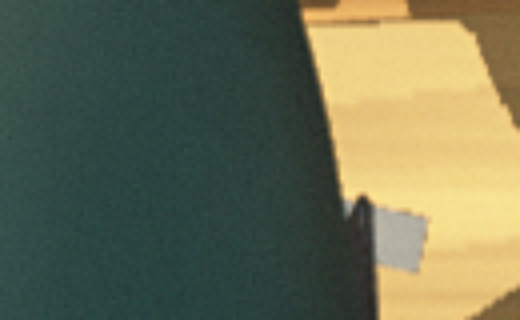

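jog_arm([
  [0, 0, 5, 0, 0, 0, 1],
  [0, 0, 9, 0, 0, 0, 1],
  [0, 0, 11, 0, 0, 0, 1],
  [0, 0, 11.7, 0, 0, 0, 1],
  [0, 0, 11.7, 0, 0, 0, 1],
  [0, 0, 11.7, 0, 0, 0, 0],
  [0, 0, 11.7, 0, 0, 0, 0],
  [0, 0, 11.7, 0, 0, 0, 0],
  [0, 0, 11.7, 0, 0, 0, 0],
  [0, 0, 11.7, 0, 0, 0, 0],
  [0, 0, 7, 0, 0, 0, 0],
  [0, 0, 2, 0, 0, 0, 0],
  [0, 0, 0, 0, 0, 0, 0],
  [0, 0, 0, 0, 0, 0, 0],
], force=20)

```text
clock: 15.25
tool_pos: [0.6449, -0.1211, 0.3242]
tcp_rot: [179.6, 0.1, 90.0]
force: [-0.2, -0.1, -0.5]
opening: 0.0802
```

Run:
```python
from h import *
st()
d=cam("wrist"); cv2.imwrite("pics/w6.png",d["img"][:,:,::-1])
d=cam("top"); cv2.imwrite("pics/top6.png",d["img"][:,:,::-1])
cv2.imwrite("pics/top6c.png",cv2.resize(d["img"][210:310,220:340,::-1],None,fx=6,fy=6,interpolation=cv2.INTER_CUBIC))
```

```text
clock 15.25 tcp [ 0.6449 -0.1211  0.3242] [179.63   0.08  90.04] cmd [ 0.6435 -0.1206  0.32  ] [180.     0.    90.04] F [-0.2 -0.1 -0.5] op 0.0802 q [-12.7  23.6 106.6   0.   49.5 -12.7]
```

View pics/w6.png

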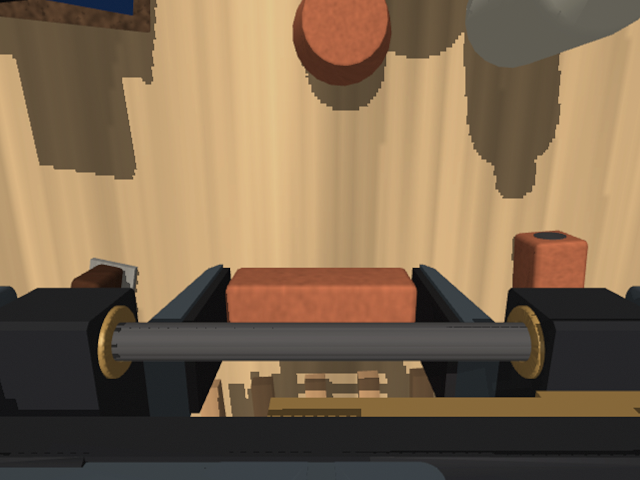

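View pics/top6c.png

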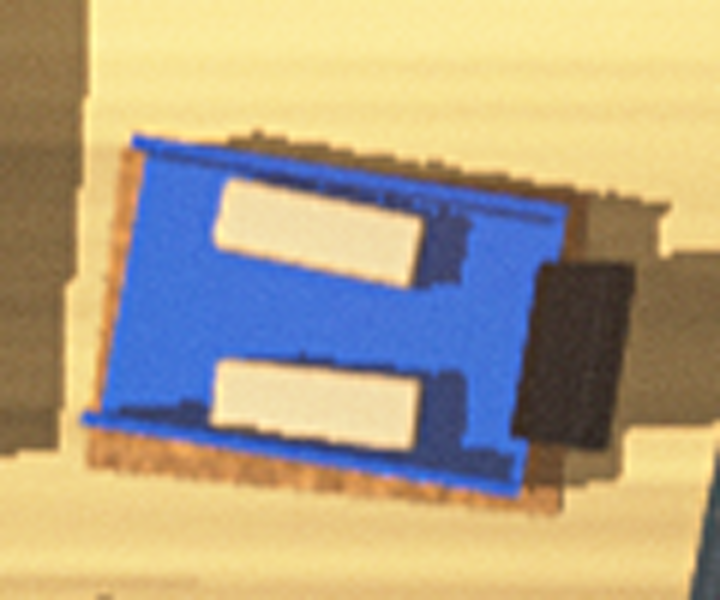

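Run:
```python
from h import *
commit([0,0,0,0,0,0])
d=cam("top"); t=onz(d,(268.8,262.3),.036); print(t)
def w(x,y): return onz(d,(220+x/6-.4,210+y/6-.4),.036)[:2]
for pts in [((228,180),(422,218),(405,288),(215,247)),((220,360),(420,380),(412,450),(212,423))]:
    W=[w(*p) for p in pts]; print(np.mean(W,0),[np.degrees(np.arctan2(*(W[i]-W[j])[::-1])) for i,j in ((0,1),(3,2))],[np.linalg.norm(W[0]-W[1]),np.linalg.norm(W[0]-W[3])])
A=w(217,304);B=w(412,334);v=A-B; y=np.degrees(np.arctan2(v[1],v[0])); print("yaw",y)
psi=y+90
for z in (.38,.26,.228): show(([t[0],t[1],z],down(psi)))
```

```text
[0.4822 0.1334 0.036 ]
[0.5146 0.125 ] [np.float64(79.05862215977938), np.float64(77.98505989272859)] [np.float64(0.07734822917155526), np.float64(0.026682911121050864)]
[0.4484 0.125 ] [np.float64(84.45864868120391), np.float64(82.4990335562447)] [np.float64(0.07821929619949387), np.float64(0.024599516266912612)]
yaw 81.42237390143814
[25.41, -16.12, -6.0, 0.0, 0.0, -81.4]
[25.41, -16.12, 6.0, 0.0, 0.0, -81.4]
[25.41, -16.12, 9.2, 0.0, 0.0, -81.4]
```

jog_arm([
  [0, 0, -5, 0, 0, 0, 0],
  [12, -8, -6, 0, 0, -40, 0],
  [25.4, -16.1, -6, 0, 0, -81.4, 0],
  [25.4, -16.1, -6, 0, 0, -81.4, 0],
  [25.4, -16.1, -6, 0, 0, -81.4, 0],
  [25.4, -16.1, -6, 0, 0, -81.4, 0],
  [25.4, -16.1, -6, 0, 0, -81.4, 0],
  [25.4, -16.1, -6, 0, 0, -81.4, 0],
  [25.4, -16.1, -6, 0, 0, -81.4, 0],
  [25.4, -16.1, -6, 0, 0, -81.4, 0],
  [25.4, -16.1, -6, 0, 0, -81.4, 0],
  [25.4, -16.1, -2, 0, 0, -81.4, 0],
  [25.4, -16.1, 2, 0, 0, -81.4, 0],
  [25.4, -16.1, 5, 0, 0, -81.4, 0],
  [25.4, -16.1, 5, 0, 0, -81.4, 0],
  [25.4, -16.1, 5, 0, 0, -81.4, 0],
])

```text
clock: 17.0
tool_pos: [0.4826, 0.133, 0.2693]
tcp_rot: [-180.0, -0.1, 171.4]
force: [-0.2, 0.8, -0.3]
opening: 0.0797
```

Run:
```python
from h import *
commit([25.4,-16.1,5,0,0,-81.4]); st()
d=cam("wrist"); cv2.imwrite("pics/w7.png",d["img"][:,:,::-1])
d=cam("scene"); cv2.imwrite("pics/s7.png",cv2.resize(d["img"][150:330,220:420,::-1],None,fx=4,fy=3.3))
```

```text
clock 17.0 tcp [0.4826 0.133  0.2693] [-179.95   -0.13  171.44] cmd [0.4824 0.1333 0.27  ] [180.    -0.   171.44] F [-0.2  0.8 -0.3] op 0.0797 q [ 12.7  16.6 125.   -0.   38.6 -68.7]
```

View pics/w7.png

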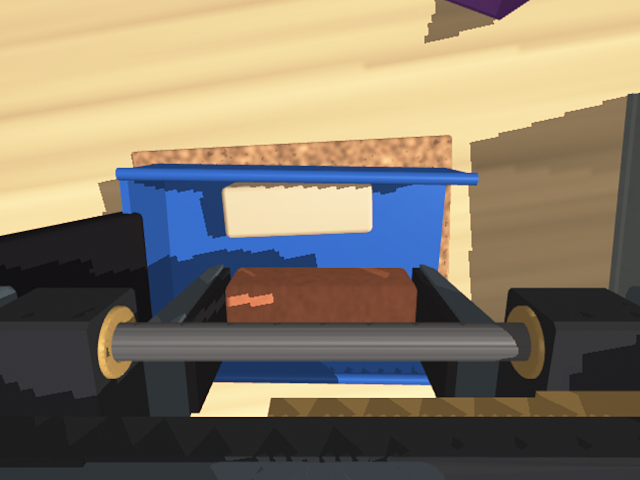

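View pics/s7.png

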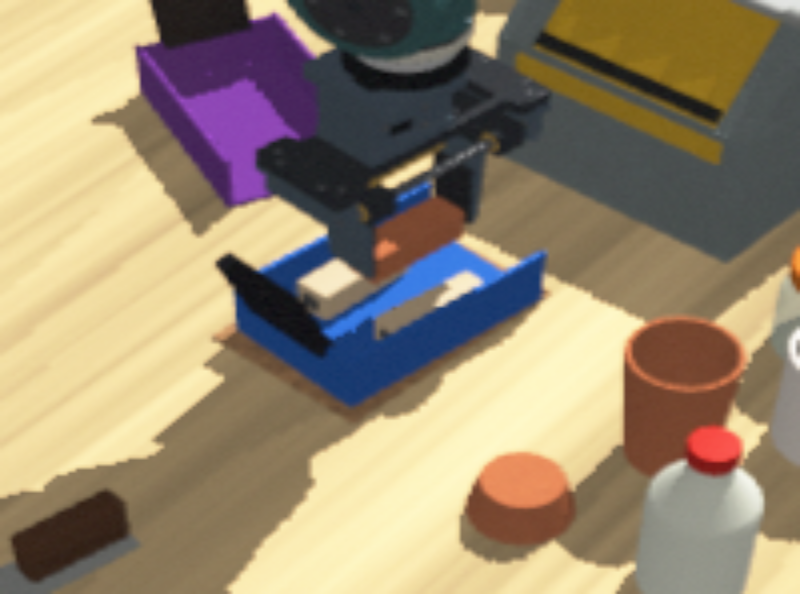

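jog_arm([
  [0, 0, 2, 0, 0, 0, 0],
  [0, 0, 3.2, 0, 0, 0, 0],
  [0, 0, 4, 0, 0, 0, 0],
  [0, 0, 4.3, 0, 0, 0, 0],
  [0, 0, 4.3, 0, 0, 0, 0],
  [0, 0, 4.3, 0, 0, 0, 1],
  [0, 0, 4.3, 0, 0, 0, 1],
  [0, 0, 4.3, 0, 0, 0, 1],
  [0, 0, 4.3, 0, 0, 0, 1],
  [0, 0, 4.3, 0, 0, 0, 1],
  [0, 0, 2, 0, 0, 0, 1],
  [0, 0, -3, 0, 0, 0, 1],
  [0, 0, -8, 0, 0, 0, 1],
  [0, 0, -8, 0, 0, 0, 1],
  [0, 0, -8, 0, 0, 0, 1],
])

```text
clock: 18.6
tool_pos: [0.4829, 0.1331, 0.3509]
tcp_rot: [179.9, 0.1, 171.4]
force: [-0.4, 1.0, -0.4]
opening: 0.0913
```

Run:
```python
from h import *
commit([0,0,-8,0,0,0]); st()
d=cam("wrist"); cv2.imwrite("pics/w8.png",d["img"][:,:,::-1])
d=cam("scene"); cv2.imwrite("pics/s8.png",cv2.resize(d["img"][150:330,220:420,::-1],None,fx=4,fy=3.3))
```

```text
clock 18.6 tcp [0.4829 0.1331 0.3509] [179.94   0.15 171.44] cmd [0.4824 0.1333 0.35  ] [180.    -0.   171.44] F [-0.4  1.  -0.4] op 0.0913 q [ 12.7   8.2 123.7  -0.   47.9 -68.7]
```

View pics/w8.png

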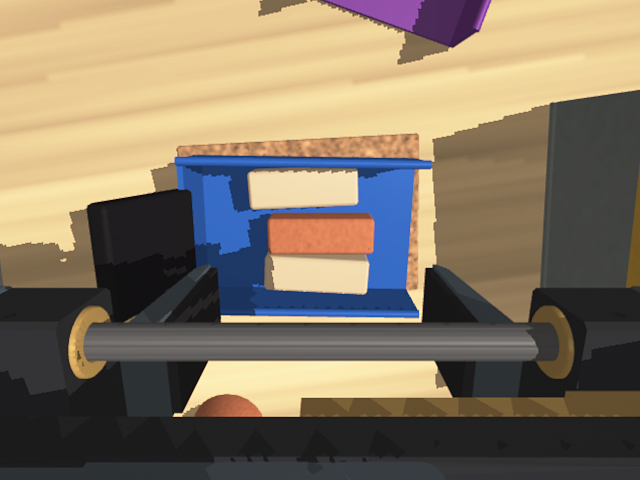

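View pics/s8.png

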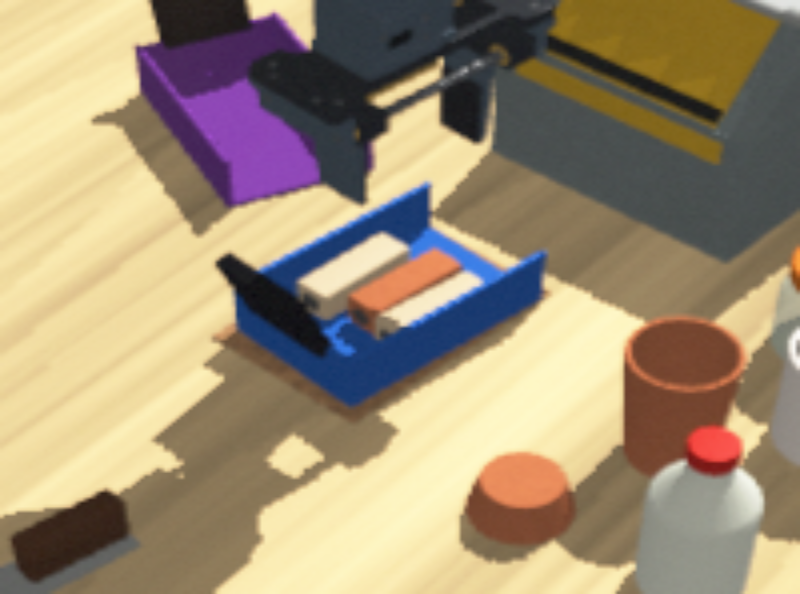

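Run:
```python
from h import *
d=cam("top"); cv2.imwrite("pics/top9.png",d["img"][:,:,::-1])
cv2.imwrite("pics/hop1.png",cv2.resize(d["img"][170:305,30:220,::-1],None,fx=4.2,fy=4.2,interpolation=cv2.INTER_CUBIC))
d=cam("scene"); cv2.imwrite("pics/scene9.png",d["img"][:,:,::-1])
cv2.imwrite("pics/hop2.png",cv2.resize(d["img"][90:235,330:480,::-1],None,fx=4.1,fy=4.1,interpolation=cv2.INTER_CUBIC))
```

```text
(no output)
```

View pics/hop1.png

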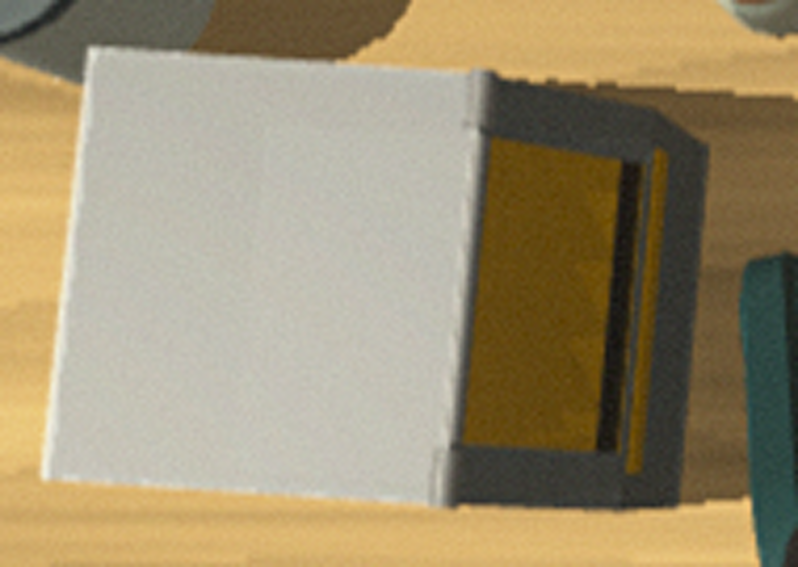

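View pics/hop2.png

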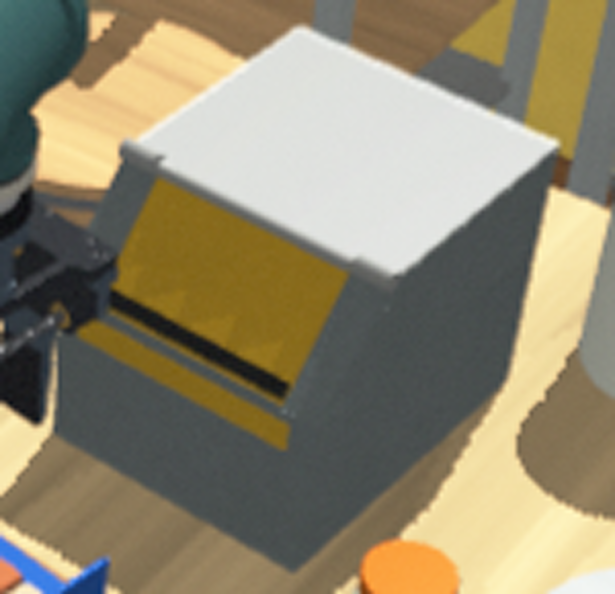

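```bash
cat > hop.py <<'E'
from h import *
from scipy.optimize import least_squares
d={"top":cam("top"),"scene":cam("scene")}
T=lambda x,y:(x/4.2+30-.4,y/4.2+170-.4); S=lambda x,y:(x/4.1+330-.4,y/4.1+90-.4)
C=[("top",T(90,45),(130,-105,206)),("top",T(45,478),(130,105,206)),("top",T(708,147),(-130,-105,0)),("top",T(680,505),(-130,105,0)),("top",T(657,108),(-130,-105,125)),("top",T(625,510),(-130,105,125)),
("scene",S(295,570),(-130,-105,0)),("scene",S(557,147),(130,-105,206)),("scene",S(300,28),(130,105,206)),("scene",S(507,388),(130,-105,0))]
def pose(v,P):
    c,s=np.cos(v[2]),np.sin(v[2]); P=np.array(P)/1000; return np.array([v[0]+c*P[0]-s*P[1],v[1]+s*P[0]+c*P[1],P[2]])
def res(v): return np.concatenate([proj(d[c],pose(v,P))-np.array(p) for c,p,P in C])
r=least_squares(res,[.525,.45,1.5]); print(r.x[:2],np.degrees(r.x[2])); print(r.fun.reshape(-1,2).round(1))
v=r.x; json.dump(v.tolist(),open("hop.json","w"))
print("sill",pose(v,(-125,0,125)),"hinge",pose(v,(-61,0,202)))
E
python3 hop.py
python3 - <<'E'
from h import *
d=cam("top"); v=json.load(open("hop.json")); 
c,s=np.cos(v[2]),np.sin(v[2])
def W(P): P=np.array(P)/1000; return np.array([v[0]+c*P[0]-s*P[1],v[1]+s*P[0]+c*P[1],P[2]])
for n in("top","scene"):
    d=cam(n); im=d["img"][:,:,::-1].copy(); im=cv2.resize(im,None,fx=4,fy=4,interpolation=cv2.INTER_CUBIC)
    f=lambda P: tuple(int(q) for q in (proj(d,W(P))+.5)*4)
    Q=[[(-130,-105,0),(-130,105,0)],[(-125,-78,125),(-125,78,125)],[(-61,-78,202),(-61,78,202)],[(-125,-78,125),(-61,-78,202)],[(-125,78,125),(-61,78,202)],[(130,-105,206),(130,105,206)],[(-61,-105,206),(130,-105,206)],[(-61,105,206),(130,105,206)],[(-130,-105,0),(-130,-105,125)]]
    for a,b in Q: cv2.line(im,f(a),f(b),(0,255,0),1)
    x,y=f((0,0,100)); im=im[max(0,y-280):y+280,max(0,x-350):x+400]; cv2.imwrite(f"pics/ov_{n}.png",im)
E
```

```text
[0.5281 0.4433] 86.46938381893973
[[-0.1  0.3]
 [-0.6  0.3]
 [ 0.8 -0.7]
 [ 0.2  0.8]
 [ 1.1  0. ]
 [ 0.4  0.4]
 [ 0.3  1.2]
 [ 1.3 -1.1]
 [ 0.2 -0.7]
 [ 0.6 -1.4]]
sill [0.5204 0.3185 0.125 ] hinge [0.5243 0.3824 0.202 ]
```

View pics/ov_top.png

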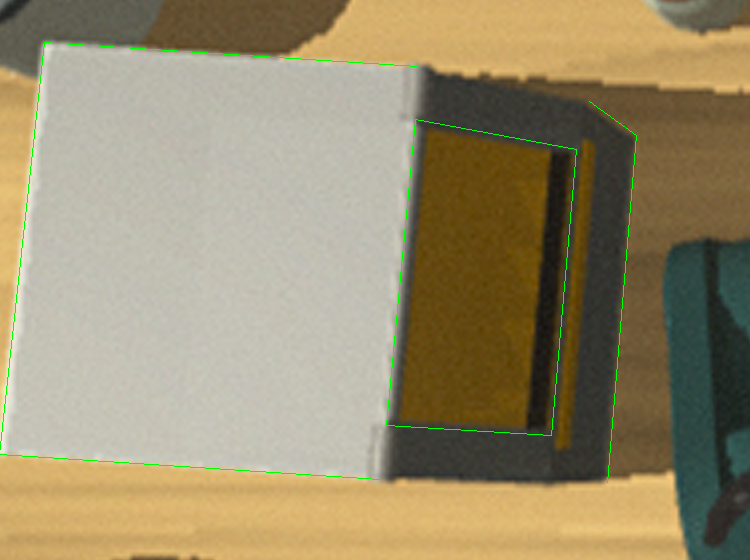

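View pics/ov_scene.png

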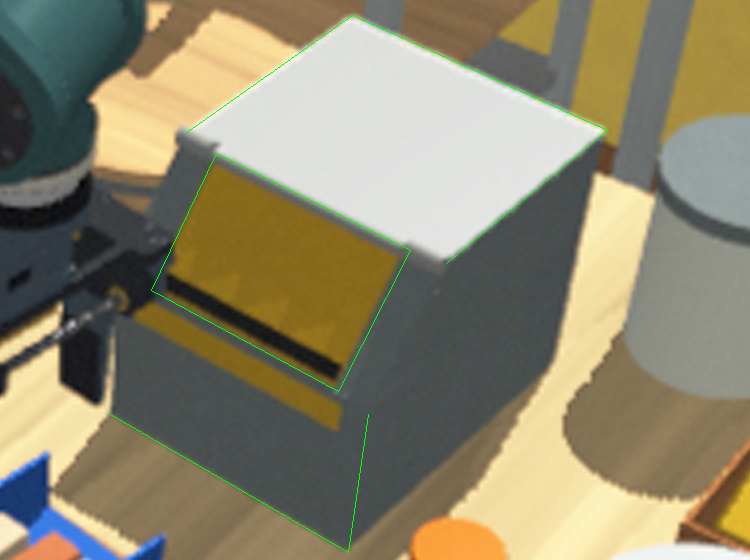

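```bash
cat >> h.py <<'E'
# scoop kinematics: scoop frame pose (origin o, yaw deg, tilt front-down deg)
def scoopR(yaw,th): 
    return Ro.from_euler("ZY",[yaw,th],degrees=True).as_matrix()  # +Y rot: x axis goes down
GR=np.column_stack([[0,0,0],[np.cos(np.radians(20)),0,np.sin(np.radians(20))],[np.sin(np.radians(20)),0,-np.cos(np.radians(20))]])
GR[:,0]=np.cross(GR[:,1],GR[:,2])
GP=np.array([-.101,0,.092])
def tool_for_scoop(o,Rs,back=0):
    R=Rs@GR; return np.array(o)+Rs@GP-R[:,2]*(.172+back),R
E
python3 - <<'E'
from h import *
d=cam("top")
# re-measure scoop from top6c picks (scale6, off 220,210): FL,FR,BL,BR outer top
w=lambda x,y: onz(d,(220+x/6-.4,210+y/6-.4),.054)
P=[w(*p) for p in [(133,133),(80,418),(570,206),(520,497)]]
print(np.mean(P,0)); f=(P[0]+P[1]-P[2]-P[3])/2; print(np.linalg.norm(f),np.degrees(np.arctan2(f[1],f[0])))
Rs=scoopR(80.4,0); 
print(GR, Rs@GR)
for b in (.09,.0): 
    p,R=tool_for_scoop([.4827,.1193,.004],Rs,b); print(p,Ro.from_matrix(R).as_euler("xyz",degrees=True)); show((p,R))
E
```

```text
[0.4828 0.1203 0.054 ]
0.17099962385929315 80.33920945501873
[[-0.      0.9397  0.342 ]
 [ 1.      0.      0.    ]
 [ 0.      0.342  -0.9397]] [[-0.986   0.1567  0.057 ]
 [ 0.1668  0.9265  0.3372]
 [ 0.      0.342  -0.9397]]
[ 0.4509 -0.0686  0.3422] [160.    0.  170.4]
[0.1, -20.44, 0.78, -20.0, -0.2, 1.0]
[ 0.456  -0.0383  0.2576] [160.    0.  170.4]
[0.05, -17.36, 9.24, -20.0, -0.2, 1.0]
```

jog_arm([
  [0.1, -5, -2, -4, 0, 0, 1],
  [0.1, -10, -2, -10, 0, 0, 1],
  [0.1, -15, -1, -16, 0, 1, 1],
  [0.1, -20.4, 0.8, -20, -0.2, 1, 1],
  [0.1, -20.4, 0.8, -20, -0.2, 1, 1],
  [0.1, -20.4, 0.8, -20, -0.2, 1, 1],
  [0.1, -20.4, 0.8, -20, -0.2, 1, 1],
])

```text
clock: 19.8
tool_pos: [0.4517, -0.068, 0.3419]
tcp_rot: [160.0, 0.0, 170.4]
force: [-0.3, 0.3, -0.8]
opening: 0.0914
```

Run:
```python
from h import *
commit([.1,-20.4,.8,-20,-.2,1]); st()
d=cam("wrist"); cv2.imwrite("pics/w10.png",d["img"][:,:,::-1])
print(spotter.pinpoint("scoop_grip","wrist")[:2])
# expected projections of handle corners
o=np.array([.4828,.1198,.004]);Rs=scoopR(80.4,0)
for P in [(-.109,.035,.113),(-.109,-.035,.113),(-.101,0,.092),(.085,.056,.05),(.085,-.056,.05),(-.085,.056,.05)]: print(P,proj(d,o+Rs@np.array(P)).round(1))
d2=cam("top"); cv2.imwrite("pics/top10.png",cv2.resize(d2["img"][210:310,220:340,::-1],None,fx=6,fy=6,interpolation=cv2.INTER_CUBIC))
```

```text
clock 19.8 tcp [ 0.4517 -0.068   0.3419] [160.04   0.   170.41] cmd [ 0.451  -0.0683  0.342 ] [160.     0.02 170.42] F [-0.3  0.3 -0.8] op 0.0914 q [ -14.8    5.5  128.8   26.1   50.7 -112.8]
[{'pixel': [322.7, 253.8], 'conf': 0.78}]
(-0.109, 0.035, 0.113) [320.3 203.6]
(-0.109, -0.035, 0.113) [320.3 321.8]
(-0.101, 0, 0.092) [320.9 254. ]
(0.085, 0.056, 0.05) [514.4 154.6]
(0.085, -0.056, 0.05) [499.3 282. ]
(-0.085, 0.056, 0.05) [321.9 158. ]
```

View pics/w10.png

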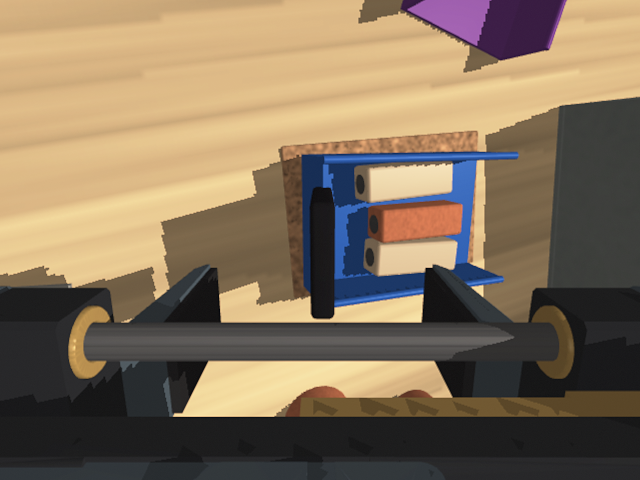

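View pics/top10.png

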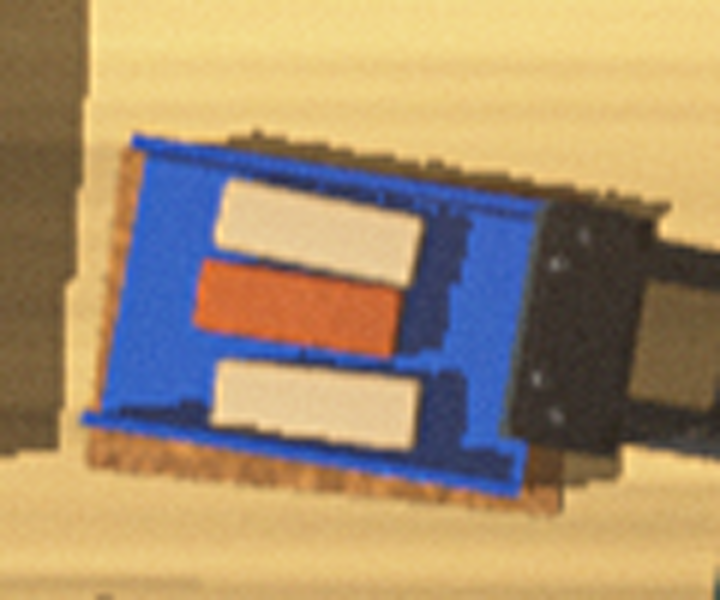

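```bash
cat > kin.py <<'E'
from h import *
from scipy.optimize import least_squares
D=[([69.83,21.74,99.4,0,58.93,-1.907],(.2193,.6645,.4041),(-179.93,0,161.73)),
([-23.2,10.3,122.8,0,47,-10.2],(.4793,-.1796,.3395),(180,0,77.08)),
([-23.1,25,123.7,0,31.3,-10.3],(.4791,-.1792,.2017),(180,0,77.23)),
([-47.1,20.6,122.1,0,37.2,-137.2],(.3753,-.3699,.2497),(180,0,-179.92)),
([-29.5,29.4,115.2,0,35.4,-119.5],(.5222,-.2686,.2039),(180,0,-179.97)),
([-12.7,23.8,106.8,0,49.4,-12.7],(.643,-.1211,.3193),(180,0,90.01)),
([12.7,16.6,125,0,38.6,-68.7],(.4826,.133,.2693),(180,0,171.44)),
([12.7,8.2,123.7,0,47.9,-68.7],(.4829,.1331,.3509),(180,0,171.44)),
([-14.8,5.5,128.8,26.1,50.7,-112.8],(.4517,-.068,.3419),(160.04,0,170.41))]
def E(ax,a): return Ro.from_euler(ax,a,degrees=True).as_matrix()
SG=1
def fk(q,P,sg=None):
    r0,z0,dd,L1,L2,a,L6=P
    R=E("z",q[0]); p=R@np.array([r0,dd,z0])
    R=R@E("y",q[1]); p=p+R@[0,0,L1]
    R=R@E("y",q[2]); p=p+R@np.array([a,0,L2])
    R=R@E("z",(sg or SG)*q[3])@E("y",q[4])@E("z",q[5]+90); p=p+R@[0,0,L6]
    return p,R
def res(P,sg):
    o=[]
    for q,p,e in D:
        pp,R=fk(q,P,sg); o+=list((pp-p)*1000); o+=list(Ro.from_matrix(R.T@E("xyz",e)).as_rotvec(degrees=True))
    return np.array(o)
best=None
for sg in (1,-1):
    r=least_squares(res,[.1,.45,.02,.45,.45,0,.2],args=(sg,))
    print(sg,r.x.round(4),np.abs(r.fun).max())
    if best is None or r.cost<best.cost: best=r;SG=sg
PK=best.x
lo=np.array([-158.91,-42.39,.06,-60.88,17.5,-176.32]);hi=np.array([158.91,125.64,152.35,240.88,164.5,176.32])
def ik(p,R,q0):
    def f(q):
        pp,RR=fk(q,PK); return np.concatenate([(pp-p)*100,Ro.from_matrix(RR.T@R).as_rotvec()*20])
    r=least_squares(f,np.clip(q0,lo+.01,hi-.01),bounds=(lo,hi),x_scale=30); return r.x,np.abs(r.fun).max()
E
python3 kin.py
```

```text
1 [-0.0001  0.3175  0.0234  0.5505  0.6041  0.0413  0.0771] 0.5623900522355174
-1 [-0.0045  0.1624  0.0236  0.5596  0.6058  0.0414 -0.0719] 37.188052062778965
```

```bash
cat > plan.py <<'E'
from kin import *
v=json.load(open("hop.json")); HY=np.degrees(v[2])
def lip2o(Lx,Lz,th,Ly=0):
    c,s=np.cos(v[2]),np.sin(v[2]); x,y=Lx/1000,Ly/1000
    L=np.array([v[0]+c*x-s*y,v[1]+s*x+c*y,Lz/1000]); Rs=scoopR(HY,th); return L-Rs@[.085,0,0],Rs
W=[("grasp",np.array([.4828,.1200,.004]),scoopR(80.4,0)),("lift",np.array([.4828,.1200,.12]),scoopR(80.4,0))]
for n,a,b,t in [("w2",-180,165,0),("w3",-150,150,12),("w4",-110,140,12),("w5",-75,125,15),("w6",-40,110,20),("tipA",-45,98,34),("tip",-52,85,50),("ret",-115,155,50),("out",-170,185,40),("lvl",-200,185,5)]:
    o,Rs=lip2o(a,b,t); W.append((n,o,Rs))
if __name__=="__main__":
    q=np.array([-14.8,5.5,128.8,26.1,50.7,-112.8])
    for n,o,Rs in W:
        p,R=tool_for_scoop(o,Rs); q,e=ik(p,R,q); print(n,p.round(3),q.round(1),round(e,4)); show((p,R))
E
python3 plan.py
```

```text
1 [-0.0001  0.3175  0.0234  0.5505  0.6041  0.0413  0.0771] 0.5623900522355174
-1 [-0.0045  0.1624  0.0236  0.5596  0.6058  0.0414 -0.0719] 37.188052062778965
grasp [ 0.456 -0.038  0.258] [ -11.    15.1  129.9   32.1   40.  -117.1] 0.0
[0.01, 0.04, 8.99, 0.0, 0.0, 0.0]
lift [ 0.456 -0.038  0.374] [ -11.     2.2  128.    25.3   53.1 -107.3] 0.0
[0.0, 4.01, -1.91, 0.0, 0.0, 0.0]
w2 [0.502 0.019 0.419] [  -3.5    2.7  121.9   23.8   57.8 -103.2] 0.0
[-3.57, 11.53, -3.96, -0.0, 2.1, -5.7]
w3 [0.507 0.107 0.449] [  8.2   1.7 118.9   9.2  58.2 -83.1] 0.0
[-2.64, 20.8, -3.81, 12.0, 1.5, -5.9]
w4 [0.51  0.147 0.439] [ 12.5   3.5 118.1   9.2  56.5 -79. ] 0.0
[-2.22, 24.19, -1.51, 12.0, 1.5, -5.9]
w5 [0.513 0.198 0.433] [ 18.    5.8 116.1   5.6  56.3 -71.5] 0.0
[-1.68, 28.76, 0.75, 15.0, 1.3, -5.9]
w6 [0.517 0.26  0.432] [ 24.4   9.  112.7  -0.   58.3 -62.1] 0.0
[-1.02, 34.56, 2.99, 20.0, 1.1, -6.0]
tipA [0.522 0.337 0.445] [ 32.1  13.3 106.2 -12.1  69.2 -49.1] 0.0
[-0.21, 42.22, 4.39, 34.0, 0.3, -6.1]
tip [0.527 0.428 0.436] [ 39.5  21.   98.  -21.6  83.  -40.1] 0.0
[0.75, 50.4, 8.39, 50.0, -0.5, -6.2]
ret [0.523 0.365 0.506] [ 35.5  13.3 100.5 -22.9  86.5 -45.4] 0.0
[0.08, 46.91, -0.33, 50.0, -0.5, -6.2]
out [0.516 0.249 0.537] [ 25.7   4.  107.3 -17.7  79.3 -55.8] 0.0
[-1.14, 37.09, -7.22, 40.0, 0.0, -6.2]
lvl [0.502 0.022 0.459] [ -2.4  -0.4 120.1  17.2  61.2 -97.3] 0.0
[-3.53, 13.19, -7.65, 5.0, 1.8, -5.8]
```

jog_arm([
  [0, 0, 4, 0, 0, 0, 1],
  [0, 0, 7, 0, 0, 0, 1],
  [0, 0, 8.5, 0, 0, 0, 1],
  [0, 0, 9, 0, 0, 0, 1],
  [0, 0, 9, 0, 0, 0, 1],
  [0, 0, 9, 0, 0, 0, 0],
  [0, 0, 9, 0, 0, 0, 0],
  [0, 0, 9, 0, 0, 0, 0],
  [0, 0, 9, 0, 0, 0, 0],
  [0, 0, 9, 0, 0, 0, 0],
  [0, 0, 9, 0, 0, 0, 0],
  [0, 0, 9, 0, 0, 0, 0],
  [0, 0, 9, 0, 0, 0, 0],
  [0, 0, 9, 0, 0, 0, 0],
  [0, 0, 9, 0, 0, 0, 0],
], force=50)

```text
clock: 21.45
tool_pos: [0.4566, -0.0382, 0.2572]
tcp_rot: [160.0, 0.0, 170.4]
force: [0.8, 1.6, 5.4]
opening: 0.0141
```

```bash
python3 - <<'E'
from h import *
commit([0,0,9,0,0,0]); st()
d2=cam("top"); cv2.imwrite("pics/top11.png",cv2.resize(d2["img"][210:310,220:340,::-1],None,fx=6,fy=6,interpolation=cv2.INTER_CUBIC))
E
python3 plan.py | tail -24
```

```text
clock 21.45 tcp [ 0.4566 -0.0382  0.2572] [159.99   0.02 170.42] cmd [ 0.4562 -0.0379  0.2574] [160.     0.02 170.42] F [0.8 1.6 5.4] op 0.0141 q [ -11.    15.2  129.9   32.2   40.  -117.3]
grasp [ 0.456 -0.038  0.258] [ -11.    15.1  129.9   32.1   40.  -117.1] 0.0
[0.01, 0.04, -0.01, 0.0, 0.0, 0.0]
lift [ 0.456 -0.038  0.374] [ -11.     2.2  128.    25.3   53.1 -107.3] 0.0
[0.0, 4.01, -10.91, 0.0, 0.0, 0.0]
w2 [0.502 0.019 0.419] [  -3.5    2.7  121.9   23.8   57.8 -103.2] 0.0
[-3.57, 11.53, -12.96, -0.0, 2.1, -5.7]
w3 [0.507 0.107 0.449] [  8.2   1.7 118.9   9.2  58.2 -83.1] 0.0
[-2.64, 20.8, -12.81, 12.0, 1.5, -5.9]
w4 [0.51  0.147 0.439] [ 12.5   3.5 118.1   9.2  56.5 -79. ] 0.0
[-2.22, 24.19, -10.51, 12.0, 1.5, -5.9]
w5 [0.513 0.198 0.433] [ 18.    5.8 116.1   5.6  56.3 -71.5] 0.0
[-1.68, 28.76, -8.25, 15.0, 1.3, -5.9]
w6 [0.517 0.26  0.432] [ 24.4   9.  112.7  -0.   58.3 -62.1] 0.0
[-1.02, 34.56, -6.01, 20.0, 1.1, -6.0]
tipA [0.522 0.337 0.445] [ 32.1  13.3 106.2 -12.1  69.2 -49.1] 0.0
[-0.21, 42.22, -4.61, 34.0, 0.3, -6.1]
tip [0.527 0.428 0.436] [ 39.5  21.   98.  -21.6  83.  -40.1] 0.0
[0.75, 50.4, -0.61, 50.0, -0.5, -6.2]
ret [0.523 0.365 0.506] [ 35.5  13.3 100.5 -22.9  86.5 -45.4] 0.0
[0.08, 46.91, -9.33, 50.0, -0.5, -6.2]
out [0.516 0.249 0.537] [ 25.7   4.  107.3 -17.7  79.3 -55.8] 0.0
[-1.14, 37.09, -16.22, 40.0, 0.0, -6.2]
lvl [0.502 0.022 0.459] [ -2.4  -0.4 120.1  17.2  61.2 -97.3] 0.0
[-3.53, 13.19, -16.65, 5.0, 1.8, -5.8]
```

View pics/top11.png

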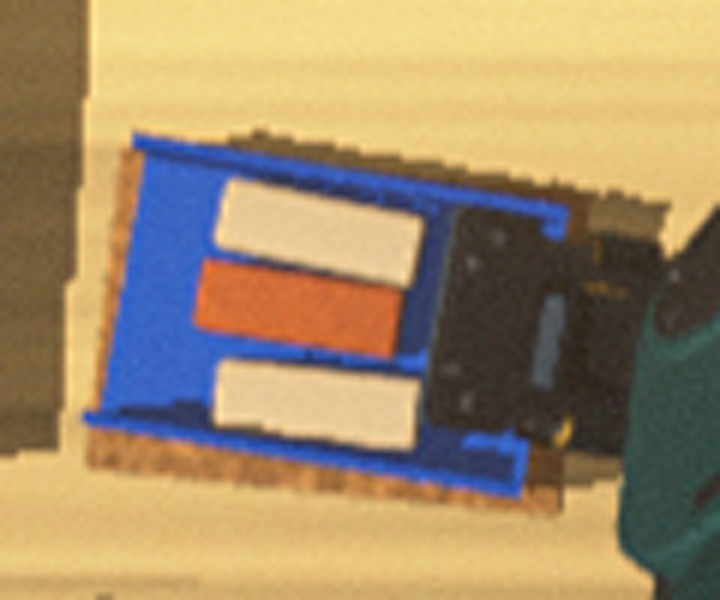

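jog_arm([
  [0, 0.3, -1, 0, 0, 0, 0],
  [0, 1, -2.8, 0, 0, 0, 0],
  [0, 1.9, -5, 0, 0, 0, 0],
  [0, 2.7, -7.3, 0, 0, 0, 0],
  [0, 3.5, -9.5, 0, 0, 0, 0],
  [-0.4, 4.8, -11.2, 0, 0.2, -0.6, 0],
  [-1.2, 6.5, -11.8, 0, 0.7, -2, 0],
  [-2.2, 8.5, -12.3, 0, 1.3, -3.6, 0],
  [-3, 10.3, -12.7, 0, 1.8, -5, 0],
  [-3.6, 11.5, -13, 0, 2.1, -5.7, 0],
  [-3.6, 11.5, -13, 0, 2.1, -5.7, 0],
  [-3.6, 11.5, -13, 0, 2.1, -5.7, 0],
])

```text
clock: 22.7
tool_pos: [0.5023, 0.0187, 0.418]
tcp_rot: [160.0, -0.1, 176.5]
force: [-0.9, -0.5, -2.9]
opening: 0.0138
```

Run:
```python
from h import *
commit([-3.6,11.5,-13,0,2.1,-5.7]); st()
for n in ("top","scene"):
    d=cam(n); cv2.imwrite(f"pics/{n}12.png",cv2.resize((d["img"][170:310,120:340,::-1] if n=="top" else d["img"][90:270,220:440,::-1]),None,fx=3.6,fy=3.3,interpolation=cv2.INTER_CUBIC))
    from plan import lip2o
    o,Rs=lip2o(-180,165,0)
    for P in [(.085,.056,.05),(.085,-.056,.05),(.085,.056,0),(.085,-.056,0)]: print(n,P,proj(d,o+Rs@np.array(P)).round(1), ((proj(d,o+Rs@np.array(P))-((120,170) if n=="top" else (220,90)))*[3.6,3.3]).round())
```

```text
clock 22.7 tcp [0.5023 0.0187 0.418 ] [160.02  -0.06 176.53] cmd [0.5022 0.0188 0.4189] [160.   -0.  176.5] F [-0.9 -0.5 -2.9] op 0.0138 q [  -3.6    2.8  121.8   23.8   57.8 -103.3]
1 [-0.0001  0.3175  0.0234  0.5505  0.6041  0.0413  0.0771] 0.5623900522355174
-1 [-0.0045  0.1624  0.0236  0.5596  0.6058  0.0414 -0.0719] 37.188052062778965
top (0.085, 0.056, 0.05) [194.8 269.1] [269. 327.]
top (0.085, -0.056, 0.05) [199.4 213.5] [286. 144.]
top (0.085, 0.056, 0) [200.  269.7] [288. 329.]
top (0.085, -0.056, 0) [204.4 216.6] [304. 154.]
scene (0.085, 0.056, 0.05) [347.  150.3] [457. 199.]
scene (0.085, -0.056, 0.05) [382.5 169.1] [585. 261.]
scene (0.085, 0.056, 0) [346.3 165.8] [455. 250.]
scene (0.085, -0.056, 0) [380.9 184.7] [579. 313.]
```

View pics/top12.png

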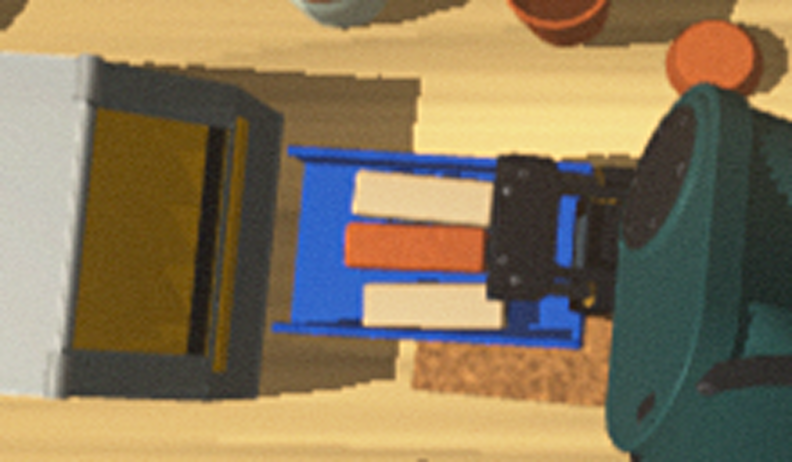

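View pics/scene12.png

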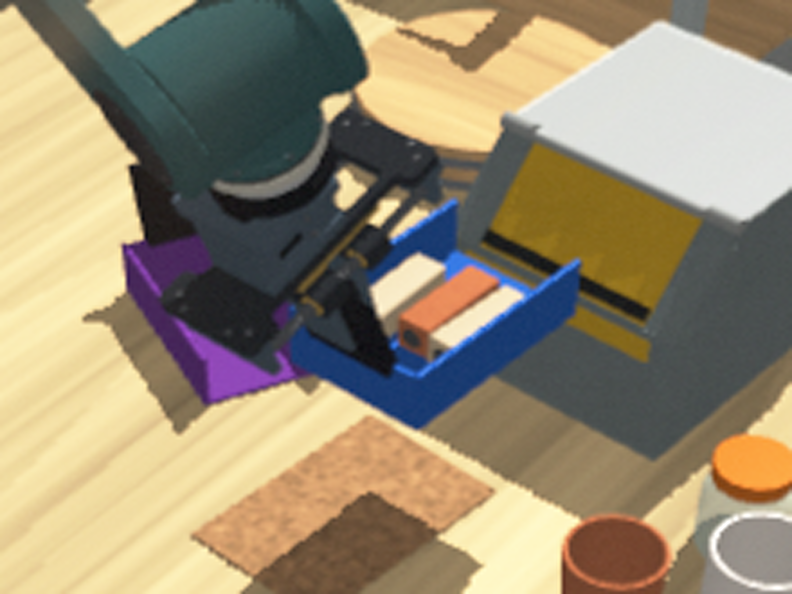

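```bash
python3 - <<'E' | tail -n +3
from plan import *
for a,b,t in [(-180,165,0),(-165,158,6),(-150,150,12),(-130,145,12),(-110,140,12),(-92,133,13),(-75,125,15),(-58,118,17),(-40,110,20)]:
    o,Rs=lip2o(a,b,t); print(a,b,t,end=" "); show(tool_for_scoop(o,Rs))
E
```

```text
-180 165 0 [0.03, 0.03, 0.04, -0.0, -0.0, 0.0]
-165 158 6 [0.03, 4.65, -0.11, 6.0, -0.0, 0.0]
-150 150 12 [0.03, 9.35, 0.2, 12.0, -0.0, 0.0]
-130 145 12 [0.03, 11.06, 1.36, 12.0, -0.0, 0.0]
-110 140 12 [0.02, 12.76, 2.51, 12.0, -0.0, 0.0]
-92 133 13 [0.02, 14.82, 3.66, 13.0, -0.0, 0.0]
-75 125 15 [0.02, 17.36, 4.78, 15.0, -0.0, 0.0]
-58 118 17 [0.02, 19.93, 5.85, 17.0, -0.0, 0.0]
-40 110 20 [0.02, 23.19, 7.04, 20.0, -0.0, 0.0]
```

jog_arm([
  [0, 1, 0, 1.2, 0, 0, 0],
  [0, 2.7, 0, 3.5, 0, 0, 0],
  [0, 4.6, -0.1, 6, 0, 0, 0],
  [0, 6.2, -0.1, 8, 0, 0, 0],
  [0, 7.8, 0, 10, 0, 0, 0],
  [0, 9.3, 0.2, 12, 0, 0, 0],
  [0, 10.3, 0.8, 12, 0, 0, 0],
  [0, 11.1, 1.4, 12, 0, 0, 0],
  [0, 12, 2, 12, 0, 0, 0],
  [0, 12.8, 2.5, 12, 0, 0, 0],
  [0, 12.8, 2.5, 12, 0, 0, 0],
  [0, 12.8, 2.5, 12, 0, 0, 0],
])

```text
clock: 24.0
tool_pos: [0.5105, 0.1471, 0.4388]
tcp_rot: [172.0, -0.0, 176.5]
force: [-0.8, 0.1, -2.6]
opening: 0.0137
```

```bash
python3 - <<'E'
from h import *
commit([0,12.8,2.5,12,0,0]); st()
for n in ("top","scene"):
    d=cam(n); cv2.imwrite(f"pics/{n}13.png",cv2.resize((d["img"][170:310,120:340,::-1] if n=="top" else d["img"][90:270,220:440,::-1]),None,fx=3.6,fy=3.3,interpolation=cv2.INTER_CUBIC))
E
python3 - <<'E' | tail -n +3
from plan import *
for a,b,t in [(-110,140,12),(-92,133,13),(-75,125,15),(-58,118,17),(-40,110,20),(-42,104,27),(-45,98,34),(-48,92,42),(-52,85,50)]:
    o,Rs=lip2o(a,b,t); print(a,b,t,end=" "); show(tool_for_scoop(o,Rs))
E
```

```text
clock 24.0 tcp [0.5105 0.1471 0.4388] [172.    -0.02 176.52] cmd [0.51   0.1474 0.4392] [172.   -0.  176.5] F [-0.8  0.1 -2.6] op 0.0137 q [ 12.4   3.6 118.    9.2  56.5 -79.1]
-110 140 12 [0.02, -0.03, 0.02, -0.0, -0.0, 0.0]
-92 133 13 [0.02, 2.22, 0.72, 1.0, -0.0, 0.0]
-75 125 15 [0.02, 4.93, 1.29, 3.0, -0.0, 0.0]
-58 118 17 [0.02, 7.67, 1.79, 5.0, -0.0, 0.0]
-40 110 20 [0.02, 11.1, 2.28, 8.0, -0.0, 0.0]
-42 104 27 [0.02, 15.02, 1.92, 15.0, -0.0, 0.0]
-45 98 34 [0.02, 18.93, 2.06, 22.0, 0.0, 0.0]
-48 92 42 [0.01, 23.46, 2.78, 30.0, 0.0, 0.0]
-52 85 50 [0.01, 27.81, 4.28, 38.0, 0.0, 0.0]
```

View pics/top13.png

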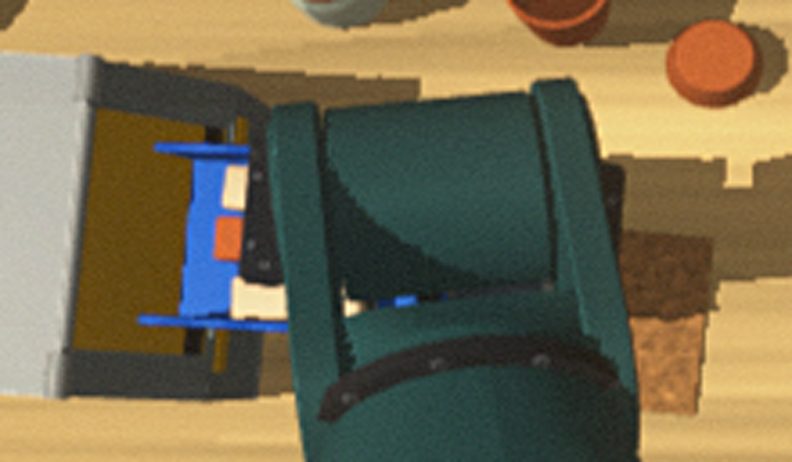

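View pics/scene13.png

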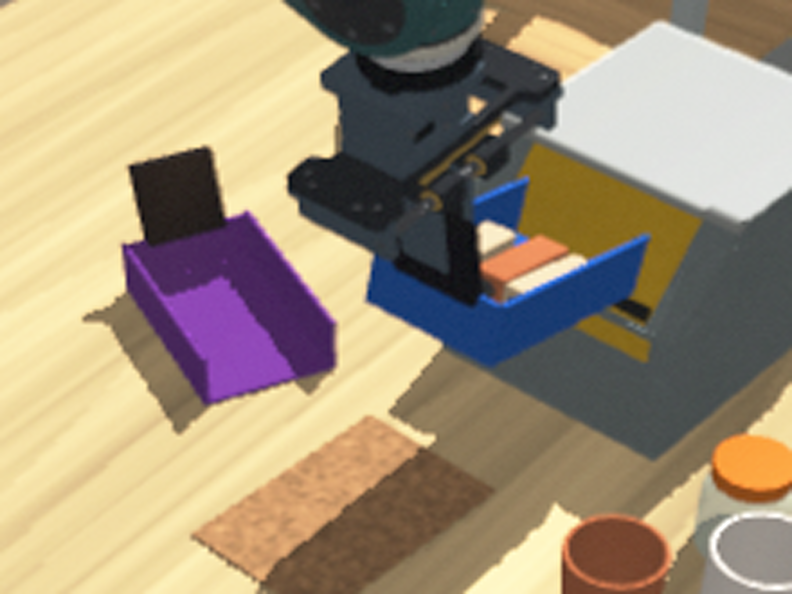

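jog_arm([
  [0, 1.1, 0.4, 0.5, 0, 0, 0],
  [0, 2.2, 0.7, 1, 0, 0, 0],
  [0, 3.5, 1, 2, 0, 0, 0],
  [0, 4.9, 1.3, 3, 0, 0, 0],
  [0, 6.3, 1.6, 4, 0, 0, 0],
  [0, 7.7, 1.8, 5, 0, 0, 0],
  [0, 9.4, 2, 6.5, 0, 0, 0],
  [0, 11.1, 2.3, 8, 0, 0, 0],
  [0, 11.1, 2.3, 8, 0, 0, 0],
  [0, 11.1, 2.3, 8, 0, 0, 0],
])

```text
clock: 25.1
tool_pos: [0.517, 0.2603, 0.4309]
tcp_rot: [-180.0, -0.1, 176.6]
force: [-0.3, -1.9, -7.4]
opening: 0.0137
```

```bash
python3 - <<'E'
from h import *
commit([0,11.1,2.3,8,0,0]); st()
for n in ("top","scene"):
    d=cam(n); cv2.imwrite(f"pics/{n}14.png",cv2.resize((d["img"][170:310,120:340,::-1] if n=="top" else d["img"][90:270,220:440,::-1]),None,fx=3.6,fy=3.3,interpolation=cv2.INTER_CUBIC))
E
python3 - <<'E' | tail -n +3
from plan import *
for a,b,t in [(-40,110,20),(-42,104,27),(-45,98,34),(-48,92,42),(-52,85,50)]:
    o,Rs=lip2o(a,b,t); print(a,b,t,end=" "); show(tool_for_scoop(o,Rs))
E
```

```text
clock 25.1 tcp [0.517  0.2603 0.4309] [-179.97   -0.07  176.56] cmd [0.517  0.2603 0.4319] [-180.    -0.   176.5] F [-0.3 -1.9 -7.4] op 0.0137 q [ 24.4   9.1 112.7   0.   58.3 -62.2]
-40 110 20 [0.02, 0.0, -0.02, -0.0, -0.0, 0.0]
-42 104 27 [0.02, 3.83, -0.92, 7.0, 0.0, 0.0]
-45 98 34 [0.02, 7.72, -1.33, 14.0, 0.0, 0.0]
-48 92 42 [0.01, 12.31, -1.24, 22.0, 0.0, 0.0]
-52 85 50 [0.01, 16.82, -0.37, 30.0, 0.0, 0.0]
```

View pics/top14.png

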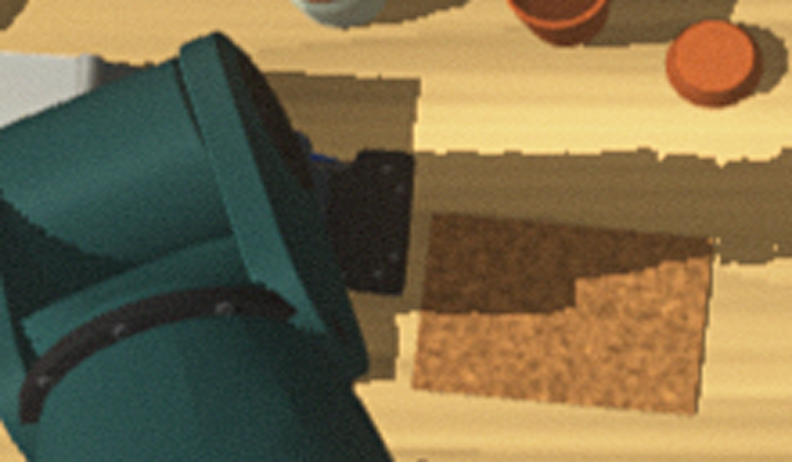

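View pics/scene14.png

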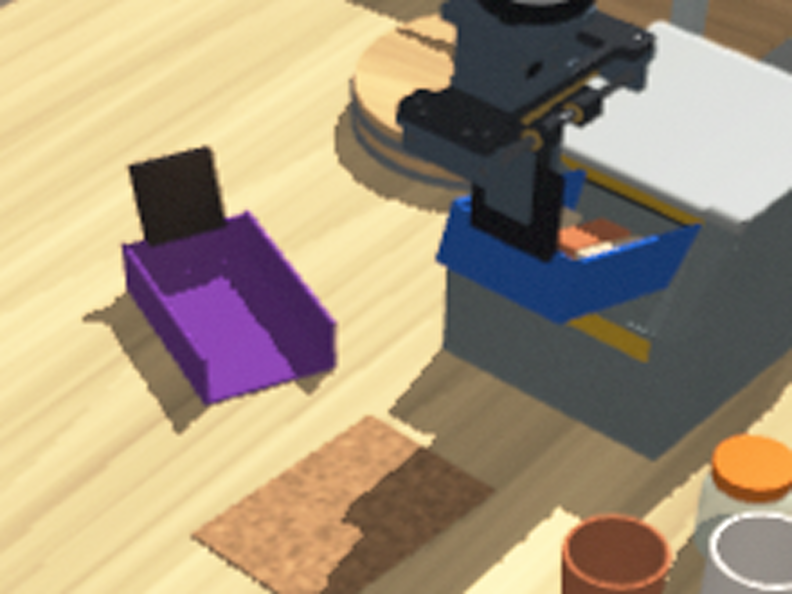

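jog_arm([
  [0, 1.9, -0.5, 3.5, 0, 0, 0],
  [0, 3.8, -0.9, 7, 0, 0, 0],
  [0, 5.8, -1.1, 10.5, 0, 0, 0],
  [0, 7.7, -1.3, 14, 0, 0, 0],
  [0, 10, -1.3, 18, 0, 0, 0],
  [0, 12.3, -1.2, 22, 0, 0, 0],
  [0, 14.6, -0.8, 26, 0, 0, 0],
  [0, 16.8, -0.4, 30, 0, 0, 0],
  [0, 16.8, -0.4, 30, 0, 0, 0],
  [0, 16.8, -0.4, 30, 0, 0, 0],
  [0, 16.8, -0.4, 30, 0, 0, 0],
  [0, 16.8, -0.4, 30, 0, 0, 0],
  [0, 16.8, -0.4, 30, 0, 0, 0],
])

```text
clock: 26.5
tool_pos: [0.5277, 0.427, 0.436]
tcp_rot: [-150.0, 0.0, 176.4]
force: [0.2, -1.8, -3.2]
opening: 0.014
```

Run:
```python
from h import *
commit([0,16.8,-.4,30,0,0]); st()
for n in ("scene","wrist"):
    d=cam(n); cv2.imwrite(f"pics/{n}15.png",d["img"][:,:,::-1] if n=="wrist" else cv2.resize(d["img"][90:270,220:440,::-1],None,fx=3.6,fy=3.3,interpolation=cv2.INTER_CUBIC))
```

```text
clock 26.5 tcp [0.5277 0.427  0.436 ] [-150.04    0.    176.45] cmd [0.5272 0.428  0.4359] [-150.    -0.   176.5] F [ 0.2 -1.8 -3.2] op 0.014 q [ 39.4  21.   98.  -21.6  83.  -40.2]
```

View pics/scene15.png

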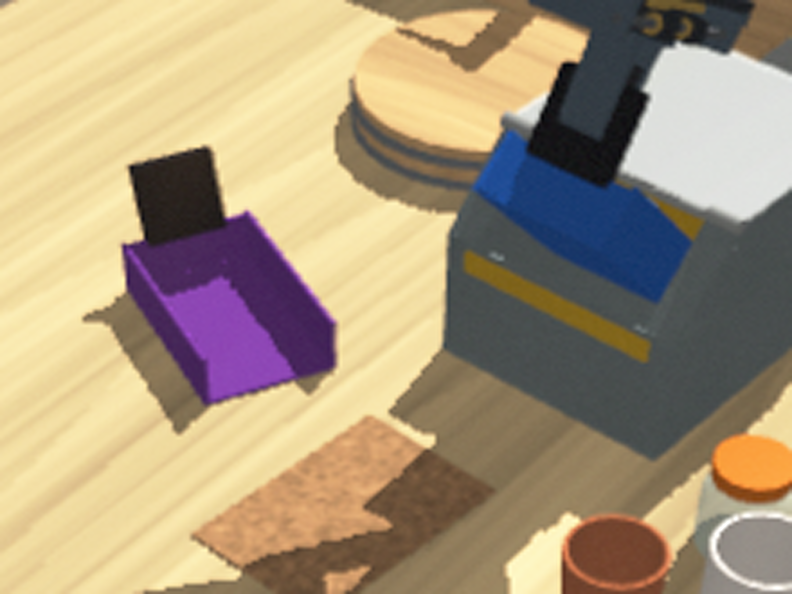

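View pics/wrist15.png

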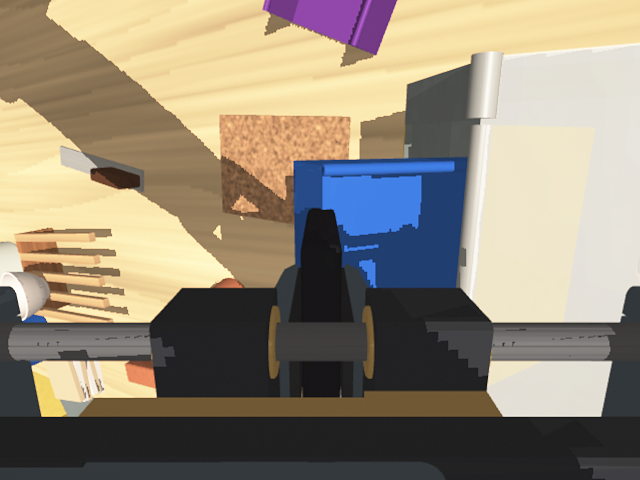

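```bash
python3 - <<'E' | tail -n +3
from plan import *
for a,b,t in [(-52,85,50),(-60,95,52),(-85,120,50),(-115,155,50),(-145,175,48),(-170,185,40),(-200,185,5)]:
    o,Rs=lip2o(a,b,t); print(a,b,t,end=" "); show(tool_for_scoop(o,Rs))
E
```

```text
-52 85 50 [0.01, 0.04, 0.01, -0.0, 0.0, 0.0]
-60 95 52 [0.01, -0.02, -0.93, 2.0, 0.0, 0.0]
-85 120 50 [0.01, -4.57, -1.37, -0.0, 0.0, 0.0]
-115 155 50 [0.01, -8.92, -2.9, -0.0, 0.0, 0.0]
-145 175 48 [0.02, -13.63, -2.61, -2.0, 0.0, 0.0]
-170 185 40 [0.02, -20.56, 0.23, -10.0, 0.0, 0.0]
-200 185 5 [0.03, -36.36, 18.32, -45.0, 0.0, 0.0]
```

jog_arm([
  [0, 0, -0.9, 2, 0, 0, 0],
  [0, 0, -0.9, 2, 0, 0, 0],
  [0, 0, -0.5, 4, 0, 0, 0],
  [0, 0, -0.9, 2, 0, 0, 0],
  [0, -2.3, -1.1, 1, 0, 0, 0],
  [0, -4.6, -1.4, 0, 0, 0, 0],
  [0, -6.7, -2.1, 0, 0, 0, 0],
  [0, -8.9, -2.9, 0, 0, 0, 0],
  [0, -11.3, -2.8, -1, 0, 0, 0],
  [0, -13.6, -2.6, -2, 0, 0, 0],
  [0, -17, -1.2, -6, 0, 0, 0],
  [0, -20.6, 0.2, -10, 0, 0, 0],
  [0, -20.6, 0.2, -10, 0, 0, 0],
])

```text
clock: 27.9
tool_pos: [0.5164, 0.2458, 0.5383]
tcp_rot: [-160.3, 0.1, 176.4]
force: [0.6, 0.4, -2.2]
opening: 0.0135
```

Run:
```python
from h import *
commit([0,-20.6,.2,-10,0,0]); st()
for n in ("scene","wrist"):
    d=cam(n); cv2.imwrite(f"pics/{n}16.png",d["img"][:,:,::-1] if n=="wrist" else cv2.resize(d["img"][90:270,220:440,::-1],None,fx=3.6,fy=3.3,interpolation=cv2.INTER_CUBIC))
```

```text
clock 27.9 tcp [0.5164 0.2458 0.5383] [-160.29    0.15  176.37] cmd [0.5163 0.2489 0.5372] [-160.    -0.   176.5] F [ 0.6  0.4 -2.2] op 0.0135 q [ 25.4   3.7 107.4 -17.5  79.2 -56. ]
```

View pics/scene16.png

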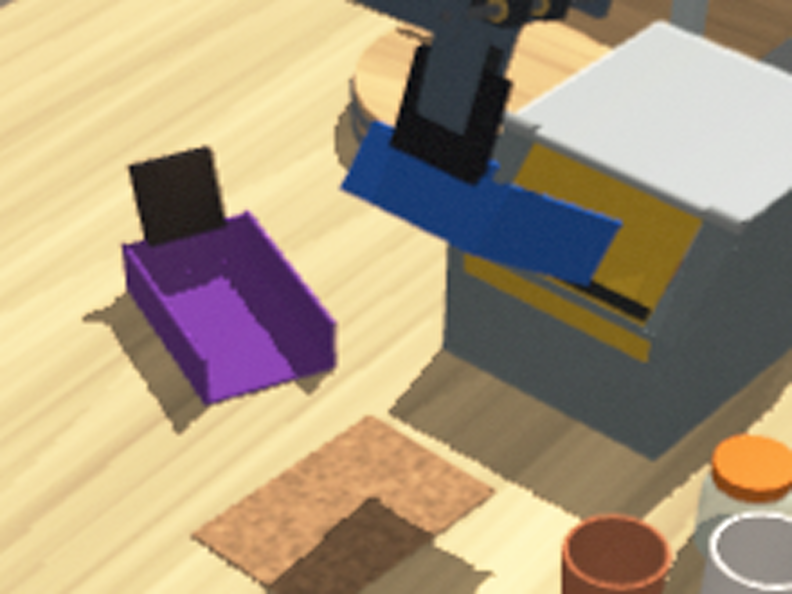

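View pics/wrist16.png

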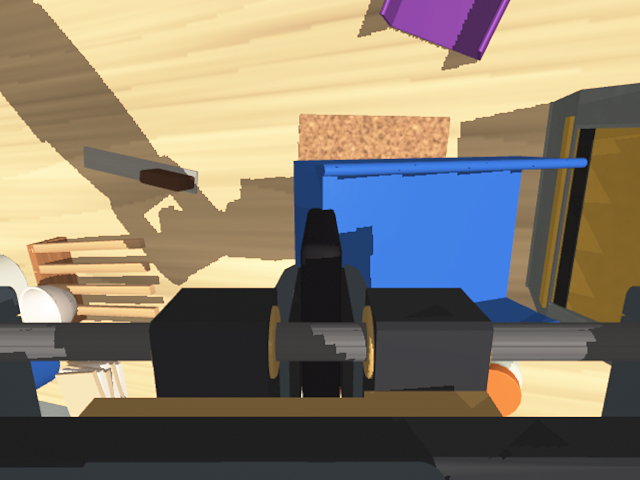

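```bash
python3 - <<'E' | tail -n +3
from plan import *
d=cam("top")
w=lambda x,y: onz(d,(120+x/3.6-.4,170+y/3.3-.4),.004)
P=[w(*p) for p in [(432,213),(413,387),(712,240),(697,413)]]
f=(P[0]+P[1]-P[2]-P[3])/2; c=np.mean(P,0); yaw=np.degrees(np.arctan2(f[1],f[0])); print("mat",c,np.linalg.norm(f),yaw, np.linalg.norm(P[0]-P[1]))
R=scoopR(yaw,0); print("scoop in mat",R.T@(np.array([.4828,.12,.004])-c))
o,Rs=lip2o(-200,185,5); show(tool_for_scoop(o,Rs))
for z in (.11,.03,.010,.005,.004): print(z,end=" ");show(tool_for_scoop(np.array([.4815,.1195,z]),scoopR(81.5,0)))
E
```

```text
mat [0.4785 0.1183 0.004 ] 0.18884221311242616 84.30957655963088 0.12694607827804003
scoop in mat [ 0.0022 -0.0042 -0.    ]
[0.03, -18.66, 15.11, -35.0, 0.0, 0.0]
0.11 [4.07, -21.36, 26.24, -40.0, -0.0, 5.1]
0.03 [4.07, -18.63, 33.76, -40.0, -0.0, 5.1]
0.01 [4.07, -17.94, 35.64, -40.0, -0.0, 5.1]
0.005 [4.07, -17.77, 36.11, -40.0, -0.0, 5.1]
0.004 [4.07, -17.74, 36.2, -40.0, -0.0, 5.1]
```

jog_arm([
  [0, -5, 3, -8, 0, 0, 0],
  [0, -10, 7, -16, 0, 0, 0],
  [0, -15, 11, -25, 0, 0, 0],
  [0, -18.7, 15.1, -33, 0, 0, 0],
  [2, -20, 19, -38, 0, 2.5, 0],
  [4.1, -21.4, 23, -40, 0, 5.1, 0],
  [4.1, -21.4, 26.2, -40, 0, 5.1, 0],
  [4.1, -21.4, 26.2, -40, 0, 5.1, 0],
  [4.1, -21.4, 26.2, -40, 0, 5.1, 0],
  [4.1, -21.4, 26.2, -40, 0, 5.1, 0],
  [4.1, -21.4, 26.2, -40, 0, 5.1, 0],
])

```text
clock: 29.15
tool_pos: [0.459, -0.0382, 0.3652]
tcp_rot: [160.0, 0.1, 171.6]
force: [0.2, -0.0, -0.9]
opening: 0.0138
```

Run:
```python
from h import *
commit([4.1,-21.4,26.2,-40,0,5.1]); st()
o=np.array([.4815,.1195,.11]);Rs=scoopR(81.5,0)
for n in ("top","scene"):
    d=cam(n); im=d["img"][:,:,::-1].copy(); off=(120,170) if n=="top" else (220,90)
    im=cv2.resize(im[off[1]:off[1]+(140 if n=="top" else 180),off[0]:off[0]+220],None,fx=3.6,fy=3.3,interpolation=cv2.INTER_CUBIC)
    f=lambda P: tuple(int(t) for t in (proj(d,o+Rs@np.array(P))-off+.5)*[3.6,3.3])
    for a,b in [((.085,.056,.05),(-.085,.056,.05)),((.085,-.056,.05),(-.085,-.056,.05)),((.085,-.056,.0),(-.085,-.056,.0)),((.085,-.056,.0),(.085,-.056,.05)),((.085,.056,.0),(.085,-.056,.0))]: cv2.line(im,f(a),f(b),(0,255,0),1)
    cv2.imwrite(f"pics/{n}17.png",im)
    show(*[([*tool_for_scoop(np.array([.4815,.1195,z]),Rs)]) for z in (.03,.01,.005,.004)])
```

```text
clock 29.15 tcp [ 0.459  -0.0382  0.3652] [159.98   0.13 171.58] cmd [ 0.4576 -0.0387  0.3642] [159.97  -0.   171.5 ] F [ 0.2 -0.  -0.9] op 0.0138 q [ -11.     3.4  127.9   25.6   52.4 -109. ]
[-0.03, -2.74, 7.57, 0.0, -0.0, -0.0]
[-0.03, -3.42, 9.45, 0.0, -0.0, -0.0]
[-0.03, -3.59, 9.92, 0.0, -0.0, -0.0]
[-0.03, -3.63, 10.02, 0.0, -0.0, -0.0]
[-0.03, -2.74, 7.57, 0.0, -0.0, -0.0]
[-0.03, -3.42, 9.45, 0.0, -0.0, -0.0]
[-0.03, -3.59, 9.92, 0.0, -0.0, -0.0]
[-0.03, -3.63, 10.02, 0.0, -0.0, -0.0]
```

View pics/top17.png

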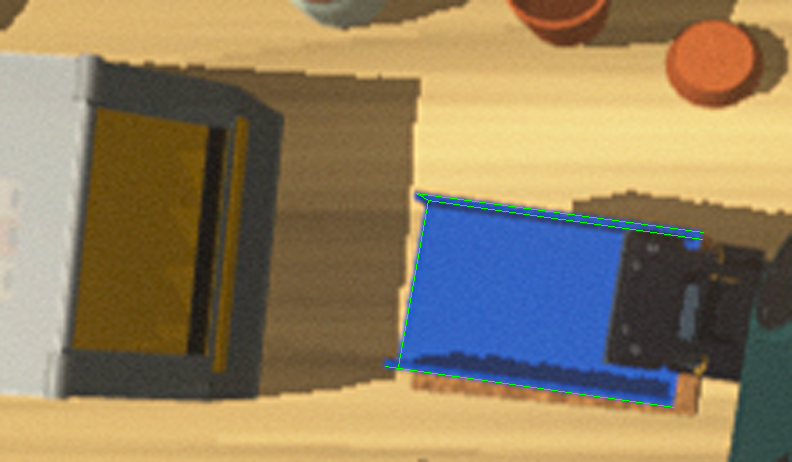

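View pics/scene17.png

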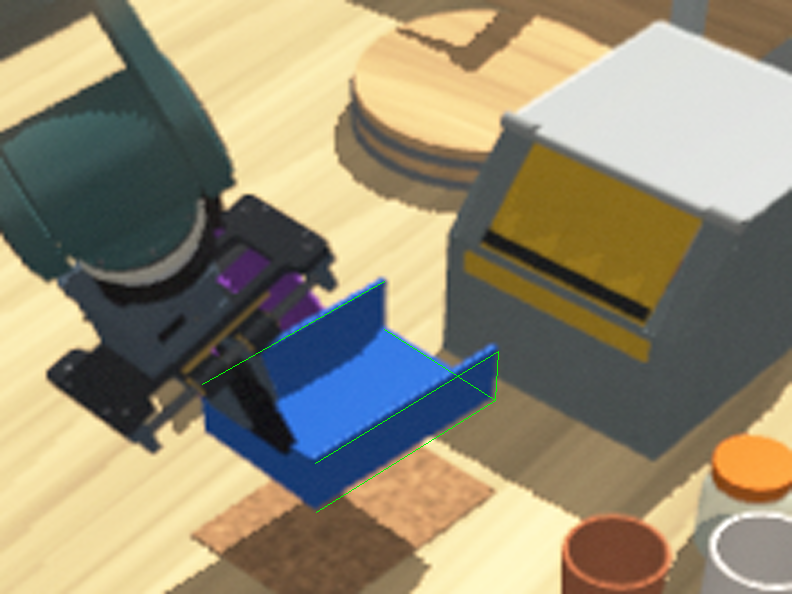

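jog_arm([
  [0, -1, 2.8, 0, 0, 0, 0],
  [0, -2, 5.6, 0, 0, 0, 0],
  [0, -2.8, 7.6, 0, 0, 0, 0],
  [0, -3.2, 8.8, 0, 0, 0, 0],
  [0, -3.4, 9.5, 0, 0, 0, 0],
  [0, -3.6, 9.9, 0, 0, 0, 0],
  [0, -3.6, 10, 0, 0, 0, 0],
  [0, -3.6, 10, 0, 0, 0, 0],
  [0, -3.6, 10, 0, 0, 0, 0],
])

```text
clock: 30.15
tool_pos: [0.4583, -0.0386, 0.2582]
tcp_rot: [160.0, 0.1, 171.5]
force: [0.3, -0.3, -1.5]
opening: 0.0137
```

Run:
```python
from h import *
commit([0,-3.6,10,0,0,0]); st()
```

```text
clock 30.15 tcp [ 0.4583 -0.0386  0.2582] [159.98   0.06 171.5 ] cmd [ 0.4576 -0.0383  0.2579] [159.97  -0.   171.5 ] F [ 0.3 -0.3 -1.5] op 0.0137 q [ -11.1   15.3  129.6   31.8   40.5 -118. ]
```

jog_arm([
  [0, 0, 0.05, 0, 0, 0, 0],
  [0, 0, 0.1, 0, 0, 0, 0],
  [0, 0, 0.1, 0, 0, 0, 0],
  [0, 0, 0.1, 0, 0, 0, 0.3],
  [0, 0, 0.1, 0, 0, 0, 0.5],
  [0, 0, 0.1, 0, 0, 0, 1],
  [0, 0, 0.1, 0, 0, 0, 1],
  [0, 0, 0.1, 0, 0, 0, 1],
  [0, 0, 0.1, 0, 0, 0, 1],
  [0, 0, -2, 0, 0, 0, 1],
  [0, 0, -6, 0, 0, 0, 1],
  [0, 0, -12, 0, 0, 0, 1],
  [0, 0, -15, 0, 0, 0, 1],
  [0, 0, -15, 0, 0, 0, 1],
])

```text
clock: 31.55
tool_pos: [0.4514, -0.0907, 0.4034]
tcp_rot: [160.0, 0.4, 171.4]
force: [-0.2, 0.1, 0.0]
opening: 0.0914
```

Run:
```python
from h import *
commit([0,0,-15,0,0,0]); st()
for n in ("top","scene","wrist"):
    d=cam(n); cv2.imwrite(f"pics/{n}18.png",d["img"][:,:,::-1])
```

```text
clock 31.55 tcp [ 0.4514 -0.0907  0.4034] [160.05   0.43 171.43] cmd [ 0.45   -0.0891  0.3988] [159.97  -0.   171.5 ] F [-0.2  0.1  0. ] op 0.0914 q [ -17.6    0.   126.4   23.3   58.6 -112.2]
```

View pics/top18.png

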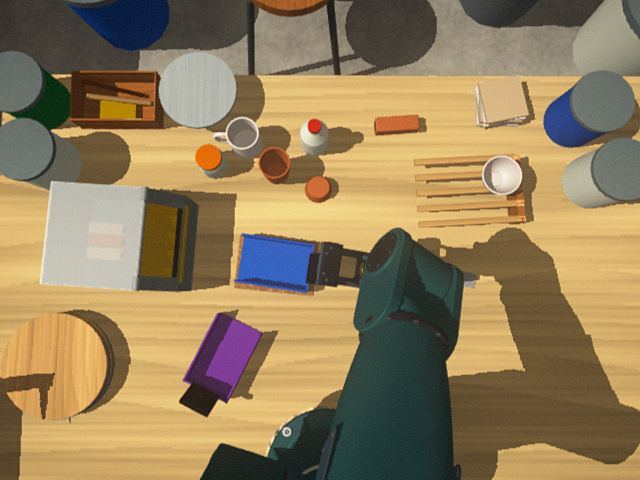

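View pics/scene18.png

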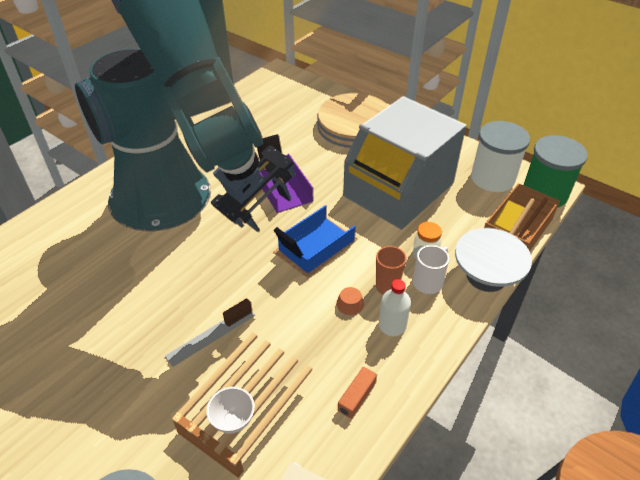

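View pics/wrist18.png

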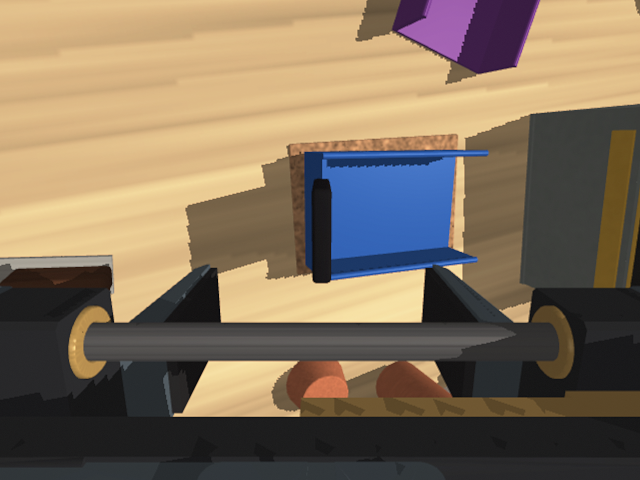

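Run:
```python
from plant import bot,state
print(bot.hand_in(), state()["clock"])
```

```text
the job is handed in; nothing more can be done
the job is handed in; nothing more can be done
```

The job is finished and handed in, at about 32 s of the 72 s allowed.

- **Sweep:** I took the scraper and swept the red post out of the rack's open left side with the blade. I then laid the scraper flat in its original place.
- **Loading:** I put the post into the gap between the two cream posts in the blue scoop and let go.
- **Tipping:** I pushed the yellow flap open with the scoop's front end, held it open and tipped to about 50 degrees. After backing out, I stood the empty scoop on its cork mat again and released it.

The last pictures show:
- The three posts lie side by side in the hopper, seen faintly through its clear top, and the flap is closed.
- The scoop is empty and upright on the mat.
- The scraper lies on the table; the arm partly hides it in the top view, but the scene view shows it whole.
- The pots, jar and bottle stand where they were.
- The gripper is open and clear, with about 0 N on it. The highest force read at the end of any move was about 7.6 N, taken while holding the flap open.

No check failed. The measured positions differed from each other by a few millimetres, which did not affect any grasp or placement.

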